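# Set up the sculptor's sharpening bench and wedge the whetstones

### The job

Set up the sharpening bench: lay the two small slip stones flat on the floor of the green tray, and put the two whetstones end to end along the long wooden stone bed, the dark coarse one against the end stop and the cream fine one next to it. Then drive the oak wedge, tip first from the robot's side, into the last gap between the fine stone and the slanted cleat until the whole row is pushed up tight and stays locked when you let go. Set the stones down gently, let go of everything, and leave the gouge and the mallet where they are.

Things in the scene. Friction and masses are not known exactly. Their poses are not given: they have to be found in the camera images.
- coarse_stone: Dark grey, coarse whetstone glued on a dark brown wooden foot: foot 120 x 52 x 14 mm (x, y, z), stone on it 114 x 48 x 24 mm, 38 mm high in all, about 0.36 kg; long axis x, alike at both ends. Grip it across the 48 mm width, on the stone, 16 to 38 mm above its underside. Origin: centre of its underside.
- fine_stone: Cream, fine whetstone glued on a pale wooden foot: foot 120 x 52 x 14 mm (x, y, z), stone on it 114 x 48 x 24 mm, 38 mm high in all, about 0.36 kg; long axis x, alike at both ends. Grip it across the 48 mm width, on the stone, 16 to 38 mm above its underside. Origin: centre of its underside.
- slip_brown: Slip stone (rust brown), lying flat: 100 mm long along its x, 32 mm wide along y (y = -16 to +16 mm), 90 g. The +y edge is thick (16 mm) and rounded, the -y edge a thin lip 9 mm high. Grip it across its width (the y direction) with the pads near the table. Origin: centre of its underside.
- slip_green: Slip stone (pale green), lying flat: 85 mm long along its x, 32 mm wide along y (y = -16 to +16 mm), 90 g. The +y edge is thick (16 mm) and rounded, the -y edge a thin lip 9 mm high. Grip it across its width (the y direction) with the pads near the table. Origin: centre of its underside.
- wedge: Oak wedge lying flat, 120 long (x -60 to +60), 30 high (mm), 70 g. Head, x -60 to -24: parallel, 32 wide (y -16 to +16); grip it there across y. From x -24 to the tip at +60 it narrows 1:4 on the -y side only: +y face straight at y = +16 throughout, -y face slants from y = -16 to +5 (tip 11 wide). Origin: centre of its underside.
- stone_bed: Fixed wooden bed, board 100 x 314 mm (x, y), top 18 mm up; origin: centre of its underside; -x side to the robot, yaw within 0.15 rad. Stones go end to end on its line x = 0, long axis along y. End stop at +y end: inner face y = +130, 24 high over the board. Back fence: inner face x = +34, 12 high. Tight row: coarse centred at y = +70, fine at y = -50. Stones slide on the board when pushed.
- wedge_seat (a point): On the board, axes as the bed's: bed (x -32, y -126, z 18 mm); about where the wedge's origin jams, axes alike, tip to +x. Cleat at the bed's -y end, 26 mm high over the board, face from bed (-36, -137) to (+20, -123), slope 1:4 like the wedge. Driven in the grip it may spring back: finish with 20 N pushes on its head's end face along that slope (1, 0.25); it holds by friction.
- slip_tray: Low green enamelled tray fixed to the bench: 150 x 180 x 18 mm (x, y, z) outside, walls and floor 4 mm thick, open on top, turned at most 0.2 rad. Origin: centre of its underside. Room for both slips side by side, lying along x at y = -40 and y = +40 mm.
- gouge: Bystander: carving gouge lying down, about 270 mm long along x, wooden handle at -x, steel blade at +x, 28 mm high, beyond the bed and tray. Origin near the ferrule, at bench height.
- mallet: Bystander: wooden mallet, head a cylinder 80 mm across, 95 mm high, standing on its face; handle 28 mm thick, level at 48 mm, reaching 208 mm to -x from the head's axis. Origin: centre of the head's underside.
Things that resemble listed ones, but are neither listed nor needed, are in the scene too. Several things look just like the coarse_stone: the one meant starts nearest to the robot's base.

How it is judged:
At the end, for the whole second after the job is handed in: Coarse stone against the end stop (5 mm), fine against it (6 mm), both within 12 mm of the bed's line, 0.12 rad; wedge flat, origin 12 to 50 mm robot-side of that line and no play left (within 37 mm, or row pressed with over 0.5 N); slips flat on the tray floor; all at rest (x of coarse_stone in the frame of stone_bed between -0.012 and 0.012 m and y of coarse_stone in the frame of stone_bed between 0.065 and 0.075 m and z of coarse_stone in the frame of stone_bed between 0.014 and 0.022 m and angle between the x axis of each of coarse_stone, fine_stone and the y axis of stone_bed, either way round below 0.12 rad and angle between each of coarse_stone, fine_stone's own z axis and vertical below 0.06 rad and x of fine_stone in the frame of stone_bed between -0.012 and 0.012 m and y of fine_stone in the frame of stone_bed between -0.056 and -0.044 m and z of fine_stone in the frame of stone_bed between 0.014 and 0.022 m and x of wedge in the frame of stone_bed between -0.05 and -0.012 m and z of wedge in the frame of stone_bed between 0.014 and 0.024 m and angle between the x axis of wedge and the x axis of stone_bed, either way round below 0.1 rad and angle between each of wedge, slip_brown, slip_green's own z axis and vertical below 0.08 rad and (contact force between each of wedge, coarse_stone and fine_stone above 0.5 N or x of wedge in the frame of stone_bed above -0.037 m) and x of slip_brown in the frame of slip_tray between -0.072 and 0.072 m and y of slip_brown in the frame of slip_tray between -0.086 and 0.086 m and z of slip_brown in the frame of slip_tray between 0.001 and 0.008 m and x of slip_green in the frame of slip_tray between -0.072 and 0.072 m and y of slip_green in the frame of slip_tray between -0.086 and 0.086 m and z of slip_green in the frame of slip_tray between 0.001 and 0.008 m and linear speed of each of coarse_stone, fine_stone, slip_brown, slip_green, wedge below 0.01 m/s); the robot touches nothing.
It fails at once if the gouge is moved by more than 30 mm (distance of gouge from where it was at the start of the episode above 0.03 m).
It fails at once if the mallet is moved by more than 30 mm (distance of mallet from where it was at the start of the episode above 0.03 m).
It fails at once if a stone is dropped or banged down (meets the bed or tray at over 0.3 m/s, or with over 60 N) (contact force between any of coarse_stone, fine_stone and stone_bed above 60 N or (contact force between coarse_stone and stone_bed above 0.5 N and linear speed of coarse_stone above 0.3 m/s) or (contact force between fine_stone and stone_bed above 0.5 N and linear speed of fine_stone above 0.3 m/s) or contact force between any of slip_brown, slip_green and slip_tray above 60 N or (contact force between slip_brown and slip_tray above 0.5 N and linear speed of slip_brown above 0.3 m/s) or (contact force between slip_green and slip_tray above 0.5 N and linear speed of slip_green above 0.3 m/s)).
It also fails if it takes over 131 s, if anything falls off the work surface, if the arm or the gripper's body presses on something with over 40 N, if the wrist force passes 120 N, or if a joint passes its speed limit or range.

### The arm

A 6-joint arm with a two-finger parallel gripper is mounted at the origin on the work surface. World frame = base frame: x ahead of the robot, y to its left, z up, the work surface at z = 0. Lengths are in m, angles in rad, forces in N, time in s.
With the tool pointing down it reaches from about 0.375 to 0.75 m from the base axis. Payload 9 kg.
Tool frame: the origin (TCP) lies at the very end of the fingers, on their centre line; the grasp point (between the pads) lies 19 mm behind it; y points along the fingers, z is the direction in which the jaws open and shut, and the axes are right-handed (so a half turn about y gives the same grasp; the last joint's range is limited). The gripper opens to 85 mm and grips with 20 to 120 N. Pads are 22 mm wide; open, the fingers measure 114 mm over their backs; the gripper's body (76 mm by 85 mm) begins 54 mm behind the grasp point. The pads swing forward as they close: fully open they stand 13 mm farther back than shut.
Start: joints at [-1.341, 0.104, 0.097, 1.564, 0, 1.353], TCP at [0.26, -0.541, 0.231] pointing down, gripper open.
Joint ranges: [-2.99, 2.99], [-0.84, 1.86], [-1.1, 1.16], [-1.84, 2.11], [-1.51, 1.56], [-3.14, 3.14]. Speed limits (rad/s): [2.22, 2.22, 2.57, 3.14, 3.14, 3.14].

### API

Orientations are given as a unit quaternion [w, x, y, z].
In Python, from workcell import env, cams, models gives the robot as it stands. The module is installed in compiled form; this text tells all that it offers.
- The arm moves only by the tool move_arm, never from a script. Its argument "rows" is a list of rows, each an object of numbers: "ax", "ay", "az": the turn, a rotation vector about the tool's x, y, z in rad; "tx", "ty", "tz": the shift along the tool's x, y, z in cm; "claw": the finger opening in cm, from 0 to 8.54. In form: [{"ax": .., "ay": .., "az": .., "tx": .., "ty": .., "tz": .., "claw": ..}, ...]. A call has exactly 5 rows; each row shifts and turns the commanded pose from where the row before left it, along the tool's axes as they then stand; what a row does not reach is not made up. A row lasts 1/8 s, in which the tool goes at most 62.5 mm and 10.7 degrees, less where a joint would pass 70% of its speed; a pose out of reach is approached as far as the arm can. A call is refused whole if a number of a shift passes 6.25 or a number of a turn 0.188, either way. A call with a gripper value outside its range is refused whole. The fingers move at their own pace and stop on an object; the grip force is fixed at half the most. Time passes only in rows, so rows that do not move let the fingers close, or fill a call up. It gives the time, the measured TCP pose, the force and the opening at its end, in the units of the state.
- env.get_obs(): the state, without advancing time (a new reading comes with each control period).
- cams.camera(name): name is "side" or "top" or "wrist"; returns (picture, depth): 420x560x3 uint8, red, green, blue; 420x560 float32, m along the optical axis (not along the pixel's ray), 0 where there is no reading.
- cams.calibration(name): a dict with "fx", "fy", "cx", "cy" (pixels), "extrinsics" (4x4, takes a point from world to camera coordinates). Camera axes: x right, y up, looking along -z (the intrinsics and any distortion apply to the point x, -y, -z); pixel columns grow to the right and rows downward; lengths in m; the calibration is good to about 2 mm. A picture is of the moment at which its call begins: read the wrist's pose just before it. calibration takes no time and is no camera call; for the wrist camera it gives the pose at the moment of the call.
- env.hand_in(): hands the job in, once; it reports no verdict.
Trained networks look in the newest picture that a camera, given by its name, has taken for a name from the list of things; names that differ only in an ending like _2 or _b are one class to them, and where a whole thing is asked for, a point or a joint stands for the part that bears it (a point fixed in the world has none). Each returns a list of dicts, best first, with "score" (0 to 1); they miss things now and then, are a little off and sometimes report something else, mostly with a low value. They report only what shows in the picture. A call takes as long as a camera call. They do not tell look-alikes from the thing itself.
- models.trace(camera, query): "region" (420x560 bool, what is visible of it) and "position" ([column, row] in pixels, amid what is visible of it).
- models.pinpoint(camera, query): "position" ([column, row] in pixels: a listed point, or the origin of a listed thing).
The state is a dict: "clock": time; "q": joint angles; "qvel": joint speeds; "tau": joint torques, N m; "ee_pos": TCP position; "tool_rot": TCP orientation; "ft_force": force on the tool from outside, world axes, zero at the start; "moment": the same for the moment, N m; "opening": finger opening in m.
Only numpy, scipy, OpenCV 4.12 (cv2) and the standard library are available. Lean on these libraries where they do the work, as an engineer would, in place of code of your own. Each camera call takes 0.05 s, during which the arm holds its last target. There are 200 camera calls.

## Working session

There is one attempt and no reset: what is moved stays moved. The work goes in short steps, Python scripts to look and compute and a tool call to move; the robot and the scene stay as the last step left them, time stands still between calls to the robot, and variables do not carry over. Pictures are saved under pics/ and viewed, about 12 in all and at most 16, crops included, and the job is handed in when it is done.

Besides the shell and the picture viewer there is one more tool, called after ">>>" as a command line: name --argument value ..., lists and objects as JSON in quotes. move_arm: Moves the arm, as the interface text tells. Its arguments: {"type":"object","properties":{"rows":{"type":"array"}},"required":["rows"]}

```bash
mkdir -p pics
cat > h.py <<'E'
import numpy as np, cv2, json
from workcell import env, cams, models
from scipy.spatial.transform import Rotation as R
def look(c,name=None):
    p,d=cams.camera(c); k=cams.calibration(c)
    if name: cv2.imwrite(f'pics/{name}.png',p[:,:,::-1])
    return p,d,k
def cloud(d,k):
    v,u=np.mgrid[:420,:560]
    pc=np.stack([(u-k['cx'])/k['fx']*d,-(v-k['cy'])/k['fy']*d,-d],-1)
    E=np.array(k['extrinsics']); return (pc-E[:3,3])@E[:3,:3]
def state():
    o=env.get_obs(); r=R.from_quat(o['tool_rot'],scalar_first=True).as_matrix()
    return o,np.array(o['ee_pos']),r
E
python3 - <<'E'
from h import *
o,p,r=state(); print({k:np.round(v,3) for k,v in o.items()}); print(r.round(3))
for c in ['top','side']:
    im,d,k=look(c,c+'0'); W=cloud(d,k); print(c,k['fx'],np.linalg.inv(k['extrinsics']).round(2).tolist(), (d==0).mean())
    for n in ['coarse_stone','fine_stone','slip_brown','slip_green','wedge','stone_bed','slip_tray','gouge','mallet']:
        for t in models.trace(c,n)[:4]:
            m=t['region']&(d>0); P=W[m]
            if m.sum()<20: continue
            top=P[P[:,2]>np.percentile(P[:,2],90)-.004]
            rc=cv2.minAreaRect((P[:,:2]*1000).astype(np.float32))
            print(n,round(t['score'],2),np.round(t['position']).tolist(),m.sum(),np.median(P,0).round(3),'z95',np.percentile(P[:,2],95).round(3),'rect',np.round(rc[0],0),np.round(rc[1],0),round(rc[2],1))
E
```

```text
{'clock': np.float64(0.0), 'q': array([-1.341,  0.105,  0.096,  1.564,  0.   ,  1.353]), 'qvel': array([-0.001,  0.002, -0.001,  0.001,  0.001, -0.   ]), 'tau': array([-0.0000e+00, -5.5693e+01,  5.0365e+01,  1.7000e-02, -0.0000e+00,
        0.0000e+00]), 'ee_pos': array([ 0.26 , -0.541,  0.231]), 'tool_rot': array([ 0.157, -0.157,  0.69 , -0.689]), 'ft_force': array([ 0.603,  0.113, -1.202]), 'moment': array([-0.022,  0.025, -0.027]), 'opening': np.float64(0.085)}
[[-0.901 -0.     0.433]
 [-0.433  0.001 -0.901]
 [-0.    -1.    -0.001]]
top 546.1719014621593 [[-0.03, 1.0, -0.07, 0.47], [-1.0, -0.03, 0.0, -0.03], [-0.0, 0.07, 1.0, 1.76], [0.0, 0.0, 0.0, 1.0]] 0.0038818027210884352
coarse_stone 0.9 [118.0, 214.0] 660 [0.598 0.466 0.037] z95 0.044 rect [598. 470.] [ 51. 120.] 63.6
coarse_stone 0.89 [264.0, 253.0] 589 [0.465 0.006 0.038] z95 0.045 rect [465.   6.] [ 54. 115.] 70.6
coarse_stone 0.87 [122.0, 269.0] 656 [0.435 0.462 0.036] z95 0.044 rect [434. 465.] [119.  52.] 68.6
fine_stone 0.79 [224.0, 258.0] 629 [0.453 0.132 0.037] z95 0.044 rect [452. 135.] [ 56. 120.] 76.2
slip_brown 
[... 1513 characters left out ...]
] 77.4
slip_brown 0.82 [282.0, 328.0] 378 [0.42  0.293 0.014] z95 0.018 rect [423. 287.] [99. 42.] 21.0
slip_green 0.54 [359.0, 204.0] 142 [ 0.431 -0.27   0.014] z95 0.018 rect [ 429. -276.] [32. 83.] 74.8
wedge 0.37 [287.0, 199.0] 1832 [ 0.647 -0.159  0.018] z95 0.04 rect [ 653. -186.] [103. 341.] 3.1
stone_bed 0.98 [286.0, 198.0] 1880 [ 0.646 -0.157  0.018] z95 0.04 rect [ 653. -184.] [102. 335.] 3.2
stone_bed 0.69 [315.0, 247.0] 695 [0.459 0.02  0.035] z95 0.04 rect [457.  -1.] [ 82. 119.] 71.2
slip_tray 0.88 [241.0, 270.0] 2515 [0.634 0.173 0.004] z95 0.017 rect [638. 165.] [163. 195.] 1.2
mallet 0.97 [372.0, 137.0] 490 [ 0.479 -0.533  0.059] z95 0.096 rect [ 420. -328.] [ 99. 850.] 21.3
```

Run:
```python
import cv2
a=cv2.imread('pics/top0.png')[120:330,80:500]; cv2.imwrite('pics/t1.png',cv2.resize(a,None,fx=1.9,fy=1.9,interpolation=cv2.INTER_CUBIC))
```

```text
(no output)
```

View pics/t1.png

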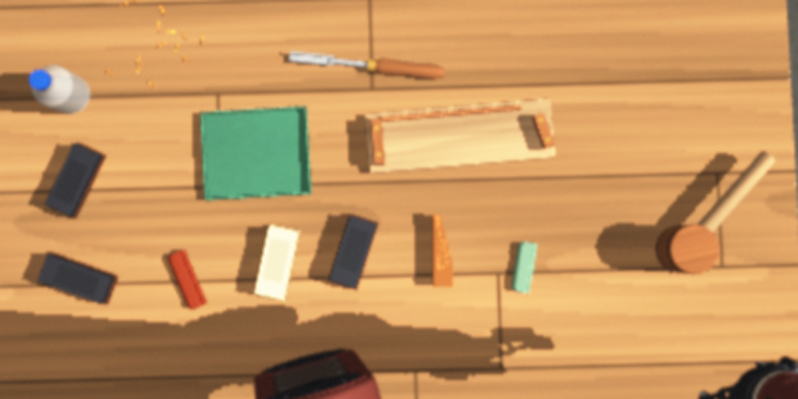

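View pics/side0.png

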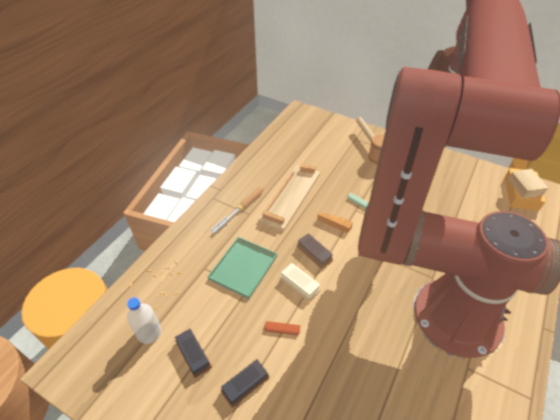

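Top view (t1.png, upwards = +x, left = +y): bed at crop (460,135), tray (255,150), the right coarse stone (352,250), fine (277,262), brown slip (187,278), wedge (440,250, tip up, straight face left), green slip (524,267), and the gouge and mallet clear of the path. The side view agrees. The two dark stones at far left are look-alikes.

```bash
cat >> h.py <<'E'
def plan(x,y,z,yaw):
    """tool shift (cm) and world yaw turn to bring the TCP there, jaw (tool z) yaw in deg"""
    o,p,r=state(); cur=np.degrees(np.arctan2(r[1,2],r[0,2]))
    dy=(yaw-cur+180)%360-180
    print('t',round(o['clock'],2),'p',p.round(4),'jaw',cur.round(2),'tilt',np.round(r[2],3),'F',np.round(o['ft_force'],1),'open',round(float(o['opening']),4),'q',np.round(o['q'],2))
    d=r.T@(np.array([x,y,z])-p)*100
    c,s=np.cos(np.radians(dy)),np.sin(np.radians(dy))
    r2=np.array([[c,-s,0],[s,c,0],[0,0,1]])@r
    print('shift tool now (cm)',d.round(2),' after turn',(r2.T@(np.array([x,y,z])-p)*100).round(2),' ay total',round(-np.radians(dy),3))
E
python3 - <<'E'
from h import *
o,p,r=state(); k=cams.calibration('wrist'); C=np.linalg.inv(k['extrinsics'])
print(k['fx'],k['cx'],k['cy'],'cam in tool',(r.T@(C[:3,3]-p)).round(3),'\n',(r.T@C[:3,:3]).round(3))
plan(.40,-.23,.30,-103)
E
```

```text
321.9448187326334 280.94545915561173 209.01324849219455 cam in tool [-0.079 -0.142  0.001] 
 [[-0.    -0.952 -0.308]
 [ 0.     0.308 -0.952]
 [ 1.    -0.     0.   ]]
t 1.0 p [ 0.2598 -0.5409  0.2314] jaw -64.34 tilt [ 0. -1.  0.] F [ 0.6  0.  -0.7] open 0.0852 q [-1.34  0.1   0.1   1.56  0.    1.35]
shift tool now (cm) [-26.1   -6.87 -21.95]  after turn [ -6.67  -6.87 -33.44]  ay total 0.675
```

>>> move_arm --rows '[{"tx": -3.26,"ty": -0.86,"tz": -2.74,"claw": 8.5},{"tx": -3.26,"ty": -0.86,"tz": -2.74,"claw": 8.5},{"tx": -3.26,"ty": -0.86,"tz": -2.74,"claw": 8.5},{"tx": -3.26,"ty": -0.86,"tz": -2.74,"claw": 8.5},{"tx": -3.26,"ty": -0.86,"tz": -2.74,"claw": 8.5}]'

```text
$.rows[0]: bad value
```

>>> move_arm --rows '[{"tx": -3.26,"ty": -0.86,"tz": -2.74,"claw": 8.5},{"tx": -3.26,"ty": -0.86,"tz": -2.74,"claw": 8.5},{"tx": -3.26,"ty": -0.86,"tz": -2.74,"claw": 8.5},{"ay": 0.17,"claw": 8.5},{"ay": 0.17,"claw": 8.5}]'

```text
$.rows[0]: bad value
```

>>> move_arm --rows '[{"ay": 0.17,"claw": 8.5},{"ay": 0.165,"claw": 8.5},{"claw": 8.5},{"claw": 8.5},{"claw": 8.5}]'

```text
$.rows[0]: bad value
```

Run:
```python
from h import *
plan(.432,-.281,.1,-103)
im,d,k=look('wrist','w1'); W=cloud(d,k); np.savez('w1.npz',im=im,d=d,W=W)
for n in ['slip_green','wedge','coarse_stone','stone_bed']:
    for t in models.trace('wrist',n)[:2]:
        m=t['region']&(d>0); P=W[m]
        if m.sum()<20: continue
        rc=cv2.minAreaRect((P[:,:2]*1000).astype(np.float32))
        print(n,round(t['score'],2),np.round(t['position']).tolist(),m.sum(),np.median(P,0).round(3),'z95',np.percentile(P[:,2],95).round(3),'rect',np.round(rc[0],1),np.round(rc[1],1),round(rc[2],1))
g=W[200:410:30,::80]; print(g[...,2].round(3))
```

```text
t 1.0 p [ 0.2598 -0.5409  0.2314] jaw -64.34 tilt [ 0. -1.  0.] F [ 0.6  0.  -0.7] open 0.0852 q [-1.34  0.1   0.1   1.56  0.    1.35]
shift tool now (cm) [-26.77  13.13 -15.97]  after turn [-10.93  13.13 -29.2 ]  ay total 0.675
[[ 0.001 -0.    -0.001  0.     0.001 -0.002 -0.691]
 [ 0.001  0.001 -0.    -0.001  0.     0.001  0.374]
 [ 0.     0.001  0.    -0.    -0.001 -0.     0.374]
 [ 0.001  0.001  0.265 -0.001  0.     0.264 -0.75 ]
 [-0.     0.     0.276 -0.     0.     0.276 -0.721]
 [-0.001  0.292  0.303 -0.001 -0.     0.303  0.292]
 [ 0.309  0.299  0.314  0.307  0.307  0.374  0.298]]
```

View pics/w1.png

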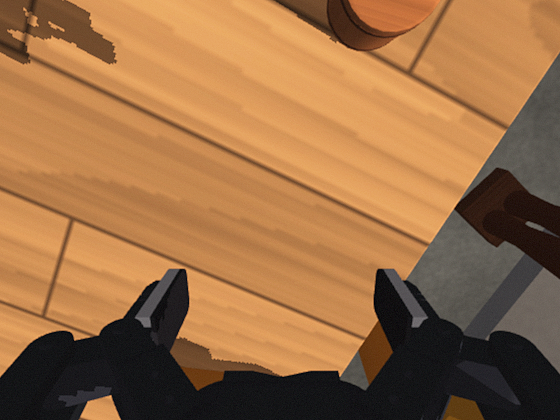

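The picture shows the mallet head (385,10) and the open fingers at (170,310) and (395,310). The moves were refused, so every row probably needs all seven keys.

>>> move_arm --rows '[{"ax": 0,"ay": 0,"az": 0,"tx": -3.26,"ty": -0.86,"tz": -2.74,"claw": 8.5},{"ax": 0,"ay": 0,"az": 0,"tx": -3.26,"ty": -0.86,"tz": -2.74,"claw": 8.5},{"ax": 0,"ay": 0,"az": 0,"tx": -3.26,"ty": -0.86,"tz": -2.74,"claw": 8.5},{"ax": 0,"ay": 0,"az": 0,"tx": -3.26,"ty": -0.86,"tz": -2.74,"claw": 8.5},{"ax": 0,"ay": 0,"az": 0,"tx": -3.26,"ty": -0.86,"tz": -2.74,"claw": 8.5}]'

```text
clock: 1.88
ee_pos: [0.3478, -0.3455, 0.2747]
tool_rot: [-0.157, 0.157, -0.689, 0.69]
ft_force: [0.0, -1.3, -0.0]
opening: 0.085
```

>>> move_arm --rows '[{"ax": 0,"ay": 0,"az": 0,"tx": -3.26,"ty": -0.86,"tz": -2.74,"claw": 8.5},{"ax": 0,"ay": 0,"az": 0,"tx": -3.26,"ty": -0.86,"tz": -2.74,"claw": 8.5},{"ax": 0,"ay": 0,"az": 0,"tx": -3.26,"ty": -0.86,"tz": -2.74,"claw": 8.5},{"ax": 0,"ay": 0.17,"az": 0,"tx": 0,"ty": 0,"tz": 0,"claw": 8.5},{"ax": 0,"ay": 0.17,"az": 0,"tx": 0,"ty": 0,"tz": 0,"claw": 8.5}]'

```text
clock: 2.5
ee_pos: [0.4003, -0.2298, 0.3004]
tool_rot: [-0.037, 0.036, -0.706, 0.706]
ft_force: [0.9, 0.7, 0.1]
opening: 0.0851
```

>>> move_arm --rows '[{"ax": 0,"ay": 0.17,"az": 0,"tx": 0,"ty": 0,"tz": 0,"claw": 8.5},{"ax": 0,"ay": 0.165,"az": 0,"tx": 0,"ty": 0,"tz": 0,"claw": 8.5},{"ax": 0,"ay": 0,"az": 0,"tx": 0,"ty": 0,"tz": 0,"claw": 8.5},{"ax": 0,"ay": 0,"az": 0,"tx": 0,"ty": 0,"tz": 0,"claw": 8.5},{"ax": 0,"ay": 0,"az": 0,"tx": 0,"ty": 0,"tz": 0,"claw": 8.5}]'

```text
clock: 3.12
ee_pos: [0.4, -0.2304, 0.3001]
tool_rot: [0.079, -0.079, -0.703, 0.703]
ft_force: [0.1, -0.3, -0.2]
opening: 0.085
```

```bash
cat >> h.py <<'E'
def find(names,name,save=None):
    im,d,k=look(name,save); W=cloud(d,k)
    for n in names:
        for t in models.trace(name,n)[:2]:
            m=t['region']&(d>0)&(W[...,2]>.005); P=W[m]
            if m.sum()<20: continue
            rc=cv2.minAreaRect((P[:,:2]*1000).astype(np.float32))
            print(n,round(t['score'],2),np.round(t['position']).tolist(),m.sum(),np.median(P,0).round(3),'z95',np.percentile(P[:,2],95).round(3),'rect',np.round(rc[0],1),np.round(rc[1],1),round(rc[2],1))
    return im,d,W
E
python3 - <<'E'
from h import *
plan(.432,-.281,.1,-103)
im,d,W=find(['slip_green','wedge','coarse_stone','stone_bed'],'wrist','w2'); np.savez('w2.npz',im=im,d=d,W=W)
E
```

```text
t 3.12 p [ 0.4    -0.2304  0.3001] jaw -102.9 tilt [-0. -1.  0.] F [ 0.1 -0.3 -0.2] open 0.085 q [-0.81 -0.29 -0.15  1.71 -0.    2.56]
shift tool now (cm) [-4.25 20.01  4.22]  after turn [-4.26 20.01  4.21]  ay total 0.002
slip_green 0.68 [313.0, 136.0] 1471 [ 0.43  -0.28   0.015] z95 0.017 rect [ 428.  -280.2] [31.4 83.9] 78.2
wedge 0.93 [202.0, 144.0] 2211 [ 0.453 -0.142  0.03 ] z95 0.031 rect [ 459.6 -143.6] [ 32.  118.9] 88.8
coarse_stone 0.91 [96.0, 163.0] 4740 [ 0.466 -0.002  0.038] z95 0.039 rect [462.1   5.8] [ 53.1 119.8] 70.2
stone_bed 0.8 [118.0, 16.0] 4705 [ 0.61  -0.081  0.018] z95 0.042 rect [ 621.3 -119.4] [ 45.3 191.1] 3.3
```

View pics/w2.png

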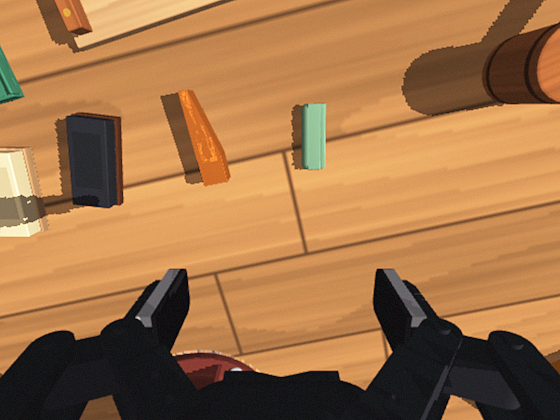

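w2.png: green slip (313,136), wedge (200,140, tip up), coarse (96,163), bed (118,16). The measured sizes match the given ones. q6 = q1 + 90° − jaw yaw, so I turn half round to the jaw +78° branch, which also reaches the tray.

>>> move_arm --rows '[{"ax": 0,"ay": -0.186,"az": 0,"tx": 0,"ty": 1.1,"tz": 0,"claw": 8.5},{"ax": 0,"ay": -0.186,"az": 0,"tx": 0,"ty": 1.1,"tz": 0,"claw": 8.5},{"ax": 0,"ay": -0.186,"az": 0,"tx": 0,"ty": 1.1,"tz": 0,"claw": 8.5},{"ax": 0,"ay": -0.186,"az": 0,"tx": 0,"ty": 1.1,"tz": 0,"claw": 8.5},{"ax": 0,"ay": -0.186,"az": 0,"tx": 0,"ty": 1.1,"tz": 0,"claw": 8.5}]'

```text
clock: 4.0
ee_pos: [0.4, -0.2304, 0.2448]
tool_rot: [-0.246, 0.246, -0.663, 0.663]
ft_force: [-0.2, -0.5, 1.2]
opening: 0.0848
```

>>> move_arm --rows '[{"ax": 0,"ay": -0.186,"az": 0,"tx": 0,"ty": 1.1,"tz": 0,"claw": 8.5},{"ax": 0,"ay": -0.186,"az": 0,"tx": 0,"ty": 1.1,"tz": 0,"claw": 8.5},{"ax": 0,"ay": -0.186,"az": 0,"tx": 0,"ty": 1.1,"tz": 0,"claw": 8.5},{"ax": 0,"ay": -0.186,"az": 0,"tx": 0,"ty": 1.1,"tz": 0,"claw": 8.5},{"ax": 0,"ay": -0.186,"az": 0,"tx": 0,"ty": 1.1,"tz": 0,"claw": 8.5}]'

```text
clock: 4.62
ee_pos: [0.4, -0.2304, 0.1898]
tool_rot: [-0.517, 0.517, -0.483, 0.483]
ft_force: [0.4, -0.5, 0.2]
opening: 0.0853
```

>>> move_arm --rows '[{"ax": 0,"ay": -0.186,"az": 0,"tx": 0,"ty": 1.1,"tz": 0,"claw": 8.5},{"ax": 0,"ay": -0.186,"az": 0,"tx": 0,"ty": 1.1,"tz": 0,"claw": 8.5},{"ax": 0,"ay": -0.186,"az": 0,"tx": 0,"ty": 1.1,"tz": 0,"claw": 8.5},{"ax": 0,"ay": -0.186,"az": 0,"tx": 0,"ty": 1.1,"tz": 0,"claw": 8.5},{"ax": 0,"ay": -0.186,"az": 0,"tx": 0,"ty": 1.1,"tz": 0,"claw": 8.5}]'

```text
clock: 5.25
ee_pos: [0.4, -0.2304, 0.1347]
tool_rot: [-0.678, 0.678, -0.2, 0.2]
ft_force: [0.3, 0.2, -0.1]
opening: 0.0845
```

>>> move_arm --rows '[{"ax": 0,"ay": -0.186,"az": 0,"tx": 0,"ty": 1.1,"tz": 0,"claw": 8.5},{"ax": 0,"ay": -0.186,"az": 0,"tx": 0,"ty": 1.1,"tz": 0,"claw": 8.5},{"ax": 0,"ay": 0,"az": 0,"tx": 1.88,"ty": 0,"tz": -2.15,"claw": 6},{"ax": 0,"ay": 0,"az": 0,"tx": 1.88,"ty": 0,"tz": -2.15,"claw": 6},{"ax": 0,"ay": 0,"az": 0,"tx": 0,"ty": 0,"tz": 0,"claw": 6}]'

```text
clock: 5.88
ee_pos: [0.4282, -0.2812, 0.1128]
tool_rot: [-0.703, 0.703, -0.073, 0.073]
ft_force: [0.4, 0.8, 0.4]
opening: 0.06
```

Run:
```python
from h import *
plan(.428,-.280,.003,78.2)
im,d,W=find(['slip_green','wedge','coarse_stone','stone_bed'],'wrist','w3'); np.savez('w3.npz',im=im,d=d,W=W)
```

```text
t 5.88 p [ 0.4282 -0.2812  0.1128] jaw 78.12 tilt [-0. -1. -0.] F [0.4 0.8 0.4] open 0.06 q [-0.84 -0.15 -0.37  1.35 -0.   -0.63]
shift tool now (cm) [-0.04 10.98  0.11]  after turn [-0.04 10.98  0.11]  ay total -0.001
slip_green 0.71 [279.0, 202.0] 4028 [ 0.424 -0.28   0.015] z95 0.017 rect [ 428.1 -280.2] [32.  84.8] 78.7
wedge 0.75 [465.0, 198.0] 7353 [ 0.442 -0.144  0.03 ] z95 0.031 rect [ 460.3 -143.1] [ 33.5 121.3] 89.4
wedge 0.65 [16.0, 298.0] 2856 [ 0.453 -0.505  0.025] z95 0.047 rect [ 454.8 -513.1] [24.5 71.8] 85.4
stone_bed 0.66 [521.0, 371.0] 4127 [ 0.623 -0.093  0.018] z95 0.019 rect [ 570.6 -188.6] [325.  160.2] 44.4
```

>>> move_arm --rows '[{"ax": 0,"ay": 0,"az": 0,"tx": 0,"ty": 4.5,"tz": 0.1,"claw": 6},{"ax": 0,"ay": 0,"az": 0,"tx": 0,"ty": 4.5,"tz": 0,"claw": 6},{"ax": 0,"ay": 0,"az": 0,"tx": 0,"ty": 1.9,"tz": 0,"claw": 6},{"ax": 0,"ay": 0,"az": 0,"tx": 0,"ty": 0,"tz": 0,"claw": 6},{"ax": 0,"ay": 0,"az": 0,"tx": 0,"ty": 0,"tz": 0,"claw": 2}]'

```text
clock: 6.75
ee_pos: [0.4291, -0.2801, 0.006]
tool_rot: [-0.703, 0.704, -0.072, 0.074]
ft_force: [0.8, 0.1, -0.1]
opening: 0.043
```

>>> move_arm --rows '[{"ax": 0,"ay": 0,"az": 0,"tx": 0,"ty": 0,"tz": 0,"claw": 2},{"ax": 0,"ay": 0,"az": 0,"tx": 0,"ty": 0,"tz": 0,"claw": 2},{"ax": 0,"ay": 0,"az": 0,"tx": 0,"ty": 0,"tz": 0,"claw": 2},{"ax": 0,"ay": 0,"az": 0,"tx": 0,"ty": 0,"tz": 0,"claw": 2},{"ax": 0,"ay": 0,"az": 0,"tx": 0,"ty": -3,"tz": 0,"claw": 2}]'

```text
clock: 7.38
ee_pos: [0.4275, -0.2785, 0.0339]
tool_rot: [0.704, -0.703, 0.074, -0.072]
ft_force: [0.5, 0.5, -0.9]
opening: 0.0286
```

>>> move_arm --rows '[{"ax": 0,"ay": 0,"az": 0,"tx": 0,"ty": -6,"tz": 0,"claw": 2},{"ax": 0,"ay": 0,"az": 0,"tx": 0,"ty": -6,"tz": 0,"claw": 2},{"ax": 0,"ay": 0,"az": 0,"tx": 0,"ty": -5,"tz": 0,"claw": 2},{"ax": 0,"ay": 0,"az": 0,"tx": 0,"ty": 0,"tz": 0,"claw": 2},{"ax": 0,"ay": 0,"az": 0,"tx": 0,"ty": 0,"tz": 0,"claw": 2}]'

```text
clock: 8.0
ee_pos: [0.4283, -0.2793, 0.2043]
tool_rot: [-0.703, 0.704, -0.073, 0.073]
ft_force: [0.2, 0.1, -1.3]
opening: 0.0287
```

Run:
```python
from h import *
plan(.637,.127,.2,91.7)
im,d,W=find(['slip_green'],'wrist','w4')
```

```text
t 8.0 p [ 0.4283 -0.2793  0.2043] jaw 78.15 tilt [ 0.001 -1.    -0.001] F [ 0.2  0.1 -1.3] open 0.0287 q [-0.83 -0.17 -0.22  1.52 -0.   -0.63]
shift tool now (cm) [12.09  0.42 44.05]  after turn [22.07  0.42 39.99]  ay total -0.236
slip_green 0.61 [283.0, 261.0] 10222 [ 0.419 -0.278  0.212] z95 0.213 rect [ 427.5 -279.6] [31.9 85.7] 78.5
```

>>> move_arm --rows '[{"ax": 0,"ay": -0.118,"az": 0,"tx": 0,"ty": 0,"tz": 0,"claw": 2},{"ax": 0,"ay": -0.118,"az": 0,"tx": 0,"ty": 0,"tz": 0,"claw": 2},{"ax": 0,"ay": 0,"az": 0,"tx": 2.5,"ty": 0,"tz": 4.5,"claw": 2},{"ax": 0,"ay": 0,"az": 0,"tx": 2.5,"ty": 0,"tz": 4.5,"claw": 2},{"ax": 0,"ay": 0,"az": 0,"tx": 2.5,"ty": 0,"tz": 4.5,"claw": 2}]'

```text
clock: 8.72
ee_pos: [0.4991, -0.1404, 0.2027]
tool_rot: [0.707, -0.707, -0.01, 0.011]
ft_force: [0.6, -1.0, -1.1]
opening: 0.0291
```

>>> move_arm --rows '[{"ax": 0,"ay": 0,"az": 0,"tx": 2.5,"ty": 0,"tz": 4.5,"claw": 2},{"ax": 0,"ay": 0,"az": 0,"tx": 2.5,"ty": 0,"tz": 4.5,"claw": 2},{"ax": 0,"ay": 0,"az": 0,"tx": 2.5,"ty": 0,"tz": 4.5,"claw": 2},{"ax": 0,"ay": 0,"az": 0,"tx": 2.5,"ty": 0,"tz": 4.5,"claw": 2},{"ax": 0,"ay": 0,"az": 0,"tx": 2.5,"ty": 0,"tz": 4.5,"claw": 2}]'

```text
clock: 9.35
ee_pos: [0.6174, 0.0882, 0.2025]
tool_rot: [-0.707, 0.707, 0.01, -0.011]
ft_force: [0.7, -0.5, -0.9]
opening: 0.0287
```

>>> move_arm --rows '[{"ax": 0,"ay": 0,"az": 0,"tx": 2,"ty": 0,"tz": 4,"claw": 2},{"ax": 0,"ay": 0,"az": 0,"tx": 0,"ty": 0,"tz": 0,"claw": 2},{"ax": 0,"ay": 0,"az": 0,"tx": 0,"ty": 0,"tz": 0,"claw": 2},{"ax": 0,"ay": 0,"az": 0,"tx": 0,"ty": 0,"tz": 0,"claw": 2},{"ax": 0,"ay": 0,"az": 0,"tx": 0,"ty": 0,"tz": 0,"claw": 2}]'

```text
clock: 9.98
ee_pos: [0.6363, 0.1262, 0.2042]
tool_rot: [-0.707, 0.707, 0.01, -0.01]
ft_force: [0.0, -0.1, -0.9]
opening: 0.0288
```

Run:
```python
from h import *
plan(.637,.127,.0105,91.7)
im,d,W=find(['slip_green','slip_tray','stone_bed','fine_stone'],'wrist','w5'); np.savez('w5.npz',im=im,d=d,W=W)
```

```text
t 9.97 p [0.6363 0.1262 0.2042] jaw 91.6 tilt [ 0. -1. -0.] F [ 0.  -0.1 -0.9] open 0.0288 q [-0.01  0.25  0.21  1.53 -0.   -0.03]
shift tool now (cm) [ 0.07 19.37  0.08]  after turn [ 0.07 19.37  0.08]  ay total -0.002
slip_green 0.76 [281.0, 262.0] 10034 [0.628 0.125 0.213] z95 0.214 rect [635.6 125.5] [85.1 31.9] 2.0
slip_green 0.28 [335.0, 163.0] 4767 [0.617 0.192 0.014] z95 0.019 rect [634.3 166. ] [150.1 180.2] 1.8
slip_tray 0.66 [336.0, 163.0] 4781 [0.617 0.192 0.014] z95 0.019 rect [634.3 166. ] [150.1 180.2] 1.8
stone_bed 0.96 [76.0, 190.0] 13368 [ 0.646 -0.093  0.018] z95 0.042 rect [ 649.4 -103.9] [100.  163.8] 3.4
stone_bed 0.32 [334.0, 163.0] 4748 [0.617 0.192 0.014] z95 0.019 rect [634.3 166. ] [150.1 180.2] 1.8
fine_stone 0.73 [288.0, 24.0] 2942 [0.492 0.126 0.038] z95 0.039 rect [484.  125.3] [51.9 48.3] 76.8
```

View pics/w5.png

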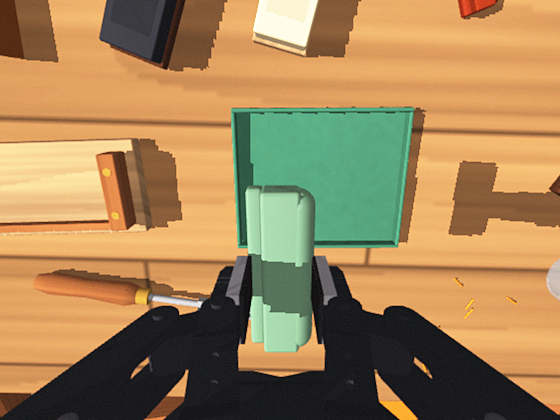

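w5.png: green slip held straight (280,265), tray below (rim columns 233–413), bed end stop at (118,190). Tray centre is (0.634, 0.166), yaw 1.8°. Placing now.

>>> move_arm --rows '[{"ax": 0,"ay": 0,"az": 0,"tx": 0,"ty": 4.5,"tz": 0,"claw": 2},{"ax": 0,"ay": 0,"az": 0,"tx": 0,"ty": 4.5,"tz": 0,"claw": 2},{"ax": 0,"ay": 0,"az": 0,"tx": 0,"ty": 4.5,"tz": 0,"claw": 2},{"ax": 0,"ay": 0,"az": 0,"tx": 0,"ty": 3.5,"tz": 0,"claw": 2},{"ax": 0,"ay": 0,"az": 0,"tx": 0,"ty": 1.2,"tz": 0,"claw": 2}]'

```text
clock: 10.85
ee_pos: [0.6346, 0.127, 0.0196]
tool_rot: [-0.707, 0.707, 0.009, -0.012]
ft_force: [-0.4, -0.0, -0.6]
opening: 0.029
```

>>> move_arm --rows '[{"ax": 0,"ay": 0,"az": 0,"tx": 0,"ty": 0.3,"tz": 0,"claw": 2},{"ax": 0,"ay": 0,"az": 0,"tx": 0,"ty": 0.3,"tz": 0,"claw": 2},{"ax": 0,"ay": 0,"az": 0,"tx": 0,"ty": 0.3,"tz": 0,"claw": 2},{"ax": 0,"ay": 0,"az": 0,"tx": 0,"ty": 0,"tz": 0,"claw": 2},{"ax": 0,"ay": 0,"az": 0,"tx": 0,"ty": 0,"tz": 0,"claw": 2}]'

```text
clock: 11.48
ee_pos: [0.6366, 0.1271, 0.0135]
tool_rot: [-0.707, 0.707, 0.011, -0.01]
ft_force: [-0.1, -0.0, -0.3]
opening: 0.0287
```

>>> move_arm --rows '[{"ax": 0,"ay": 0,"az": 0,"tx": 0,"ty": 0.2,"tz": 0,"claw": 2},{"ax": 0,"ay": 0,"az": 0,"tx": 0,"ty": 0.1,"tz": 0,"claw": 2},{"ax": 0,"ay": 0,"az": 0,"tx": 0,"ty": 0,"tz": 0,"claw": 2},{"ax": 0,"ay": 0,"az": 0,"tx": 0,"ty": 0,"tz": 0,"claw": 2},{"ax": 0,"ay": 0,"az": 0,"tx": 0,"ty": 0,"tz": 0,"claw": 2}]'

```text
clock: 12.1
ee_pos: [0.6365, 0.1271, 0.0106]
tool_rot: [-0.707, 0.707, 0.01, -0.01]
ft_force: [-1.7, -1.0, 5.3]
opening: 0.0289
```

>>> move_arm --rows '[{"ax": 0,"ay": 0,"az": 0,"tx": 0,"ty": 0,"tz": 0,"claw": 5},{"ax": 0,"ay": 0,"az": 0,"tx": 0,"ty": 0,"tz": 0,"claw": 5},{"ax": 0,"ay": 0,"az": 0,"tx": 0,"ty": 0,"tz": 0,"claw": 5},{"ax": 0,"ay": 0,"az": 0,"tx": 0,"ty": -1.5,"tz": 0,"claw": 5},{"ax": 0,"ay": 0,"az": 0,"tx": 0,"ty": -5,"tz": 0,"claw": 5}]'

```text
clock: 12.72
ee_pos: [0.6342, 0.127, 0.0736]
tool_rot: [-0.707, 0.707, 0.008, -0.012]
ft_force: [1.2, -0.6, 0.8]
opening: 0.0501
```

>>> move_arm --rows '[{"ax": 0,"ay": -0.185,"az": 0,"tx": 0,"ty": -6,"tz": 0,"claw": 6},{"ax": 0,"ay": -0.185,"az": 0,"tx": 0,"ty": -3,"tz": 0,"claw": 6},{"ax": 0,"ay": 0,"az": 0,"tx": -4.2,"ty": 0,"tz": 1,"claw": 6},{"ax": 0,"ay": 0,"az": 0,"tx": -4.2,"ty": 0,"tz": 1,"claw": 6},{"ax": 0,"ay": 0,"az": 0,"tx": -4.2,"ty": 0,"tz": 1,"claw": 6}]'

```text
clock: 13.35
ee_pos: [0.5076, 0.1056, 0.1663]
tool_rot: [-0.693, 0.693, 0.141, -0.14]
ft_force: [-0.6, 0.3, 0.3]
opening: 0.06
```

>>> move_arm --rows '[{"ax": 0,"ay": 0,"az": 0,"tx": -4.2,"ty": 0,"tz": 1,"claw": 6},{"ax": 0,"ay": 0,"az": 0,"tx": -4.2,"ty": 0,"tz": 1,"claw": 6},{"ax": 0,"ay": 0,"az": 0,"tx": 0,"ty": 0,"tz": 3,"claw": 6},{"ax": 0,"ay": 0,"az": 0,"tx": 0,"ty": 0,"tz": 3,"claw": 6},{"ax": 0,"ay": 0,"az": 0,"tx": 0,"ty": 0,"tz": 0,"claw": 6}]'

```text
clock: 13.98
ee_pos: [0.3998, 0.148, 0.1663]
tool_rot: [-0.693, 0.693, 0.142, -0.14]
ft_force: [-0.9, 1.2, 0.6]
opening: 0.0596
```

Run:
```python
from h import *
plan(.428,.287,.003,113)
im,d,W=find(['slip_brown','fine_stone'],'wrist','w6'); np.savez('w6.npz',im=im,d=d,W=W)
im,d,W=find(['slip_green','slip_brown','fine_stone'],'top','t2');
```

```text
t 13.97 p [0.3998 0.148  0.1663] jaw 113.01 tilt [ 0.002 -1.    -0.001] F [-0.9  1.2  0.6] open 0.0596 q [ 0.05 -0.45 -0.52  1.5   0.   -0.36]
shift tool now (cm) [ 8.01 16.34 11.7 ]  after turn [ 8.   16.34 11.7 ]  ay total 0.0
slip_brown 0.82 [399.0, 254.0] 2484 [0.414 0.28  0.015] z95 0.017 rect [398.9 263.2] [153.6  57.9] 54.0
slip_brown 0.64 [252.0, 228.0] 6487 [0.436 0.134 0.038] z95 0.039 rect [448.5 133. ] [ 52. 119.] 76.6
fine_stone 0.83 [252.0, 228.0] 6455 [0.436 0.134 0.038] z95 0.039 rect [447.9 133.1] [ 52.  117.7] 76.5
slip_green 0.65 [231.0, 202.0] 245 [0.637 0.125 0.018] z95 0.025 rect [637.8 126.4] [82.4 32.1] 2.1
fine_stone 0.88 [227.0, 253.0] 372 [0.472 0.126 0.037] z95 0.044 rect [470.  127.9] [48.9 79.3] 77.2
```

>>> move_arm --rows '[{"ax": 0,"ay": 0,"az": 0,"tx": 2.67,"ty": 1.5,"tz": 3.9,"claw": 6},{"ax": 0,"ay": 0,"az": 0,"tx": 2.67,"ty": 1.5,"tz": 3.9,"claw": 6},{"ax": 0,"ay": 0,"az": 0,"tx": 2.67,"ty": 1.5,"tz": 3.9,"claw": 6},{"ax": 0,"ay": 0,"az": 0,"tx": 0,"ty": 1.5,"tz": 0,"claw": 6},{"ax": 0,"ay": 0,"az": 0,"tx": 0,"ty": 0,"tz": 0,"claw": 6}]'

```text
clock: 14.95
ee_pos: [0.4275, 0.2849, 0.1036]
tool_rot: [-0.693, 0.693, 0.139, -0.141]
ft_force: [-0.7, 0.2, -0.1]
opening: 0.0599
```

Run:
```python
from h import *
im,d,W=find(['slip_brown'],'wrist','w7')
plan(.428,.287,.003,113)
```

```text
slip_brown 0.76 [286.0, 200.0] 5005 [0.419 0.285 0.017] z95 0.018 rect [423.9 286.9] [100.   31.5] 22.1
t 15.05 p [0.4286 0.2848 0.1054] jaw 112.8 tilt [-0. -1. -0.] F [0.5 0.4 0.3] open 0.0598 q [ 0.33 -0.14 -0.38  1.34 -0.   -0.07]
shift tool now (cm) [ 0.03 10.24  0.23]  after turn [ 0.03 10.24  0.23]  ay total -0.003
```

>>> move_arm --rows '[{"ax": 0,"ay": 0.012,"az": 0,"tx": -0.34,"ty": 4.5,"tz": 0.38,"claw": 6},{"ax": 0,"ay": 0,"az": 0,"tx": 0,"ty": 4,"tz": 0,"claw": 6},{"ax": 0,"ay": 0,"az": 0,"tx": 0,"ty": 1.7,"tz": 0,"claw": 6},{"ax": 0,"ay": 0,"az": 0,"tx": 0,"ty": 0,"tz": 0,"claw": 6},{"ax": 0,"ay": 0,"az": 0,"tx": 0,"ty": 0,"tz": 0,"claw": 2}]'

```text
clock: 15.68
ee_pos: [0.4253, 0.2881, 0.0051]
tool_rot: [0.694, -0.694, -0.137, 0.135]
ft_force: [0.0, 1.1, 0.6]
opening: 0.0429
```

>>> move_arm --rows '[{"ax": 0,"ay": 0,"az": 0,"tx": 0,"ty": 0,"tz": 0,"claw": 2},{"ax": 0,"ay": 0,"az": 0,"tx": 0,"ty": 0,"tz": 0,"claw": 2},{"ax": 0,"ay": 0,"az": 0,"tx": 0,"ty": 0,"tz": 0,"claw": 2},{"ax": 0,"ay": 0,"az": 0,"tx": 0,"ty": 0,"tz": 0,"claw": 2},{"ax": 0,"ay": 0,"az": 0,"tx": 0,"ty": 0,"tz": 0,"claw": 2}]'

```text
clock: 16.3
ee_pos: [0.4253, 0.2883, 0.0053]
tool_rot: [0.694, -0.694, -0.137, 0.135]
ft_force: [-2.1, -1.1, 8.7]
opening: 0.0294
```

>>> move_arm --rows '[{"ax": 0,"ay": 0,"az": 0,"tx": 0,"ty": -3,"tz": 0,"claw": 2},{"ax": 0,"ay": 0.177,"az": 0,"tx": 0,"ty": -6,"tz": 0,"claw": 2},{"ax": 0,"ay": 0.177,"az": 0,"tx": 0,"ty": -5,"tz": 0,"claw": 2},{"ax": 0,"ay": 0,"az": 0,"tx": 0,"ty": 0,"tz": 0,"claw": 2},{"ax": 0,"ay": 0,"az": 0,"tx": 0,"ty": 0,"tz": 0,"claw": 2}]'

```text
clock: 16.92
ee_pos: [0.424, 0.288, 0.1432]
tool_rot: [0.707, -0.707, -0.012, 0.012]
ft_force: [0.4, 0.2, -0.4]
opening: 0.029
```

Run:
```python
from h import *
im,d,W=find(['slip_brown'],'wrist','w8')
plan(.633,.206,.15,91.8)
```

```text
slip_brown 0.94 [279.0, 257.0] 12374 [0.411 0.287 0.152] z95 0.154 rect [421.2 286.9] [100.5  31.9] 1.9
t 17.02 p [0.4231 0.2877 0.1418] jaw 91.96 tilt [-0.002 -1.    -0.001] F [-0.6 -0.1 -0.5] open 0.0291 q [ 0.34 -0.16 -0.33  1.41 -0.    0.31]
shift tool now (cm) [20.69 -0.85 -8.88]  after turn [20.72 -0.85 -8.82]  ay total 0.003
```

>>> move_arm --rows '[{"ax": 0,"ay": 0,"az": 0,"tx": 4.2,"ty": 0,"tz": -1.76,"claw": 2},{"ax": 0,"ay": 0,"az": 0,"tx": 4.2,"ty": 0,"tz": -1.76,"claw": 2},{"ax": 0,"ay": 0,"az": 0,"tx": 4.2,"ty": 0,"tz": -1.76,"claw": 2},{"ax": 0,"ay": 0,"az": 0,"tx": 4.2,"ty": 0,"tz": -1.76,"claw": 2},{"ax": 0,"ay": 0,"az": 0,"tx": 4.1,"ty": 0,"tz": -1.76,"claw": 2}]'

```text
clock: 17.65
ee_pos: [0.6362, 0.2061, 0.1412]
tool_rot: [-0.707, 0.707, 0.011, -0.013]
ft_force: [0.8, 1.2, 0.0]
opening: 0.029
```

>>> move_arm --rows '[{"ax": 0,"ay": 0,"az": 0,"tx": 0,"ty": 3,"tz": 0,"claw": 2},{"ax": 0,"ay": 0,"az": 0,"tx": 0,"ty": 4.5,"tz": 0,"claw": 2},{"ax": 0,"ay": 0,"az": 0,"tx": 0,"ty": 3.5,"tz": 0,"claw": 2},{"ax": 0,"ay": 0,"az": 0,"tx": 0,"ty": 1.0,"tz": 0,"claw": 2},{"ax": 0,"ay": 0,"az": 0,"tx": 0,"ty": 0,"tz": 0,"claw": 2}]'

```text
clock: 18.27
ee_pos: [0.6351, 0.2068, 0.0225]
tool_rot: [-0.707, 0.707, 0.011, -0.012]
ft_force: [-1.6, -0.2, -0.5]
opening: 0.0292
```

>>> move_arm --rows '[{"ax": 0,"ay": 0,"az": 0,"tx": 0,"ty": 0.3,"tz": 0,"claw": 2},{"ax": 0,"ay": 0,"az": 0,"tx": 0,"ty": 0.3,"tz": 0,"claw": 2},{"ax": 0,"ay": 0,"az": 0,"tx": 0,"ty": 0.2,"tz": 0,"claw": 2},{"ax": 0,"ay": 0,"az": 0,"tx": 0,"ty": 0,"tz": 0,"claw": 2},{"ax": 0,"ay": 0,"az": 0,"tx": 0,"ty": 0,"tz": 0,"claw": 2}]'

```text
clock: 18.9
ee_pos: [0.6357, 0.2069, 0.0152]
tool_rot: [-0.707, 0.707, 0.012, -0.012]
ft_force: [-0.2, -0.4, -0.8]
opening: 0.0289
```

>>> move_arm --rows '[{"ax": 0,"ay": 0,"az": 0,"tx": 0,"ty": 0.25,"tz": 0,"claw": 2},{"ax": 0,"ay": 0,"az": 0,"tx": 0,"ty": 0.25,"tz": 0,"claw": 2},{"ax": 0,"ay": 0,"az": 0,"tx": 0,"ty": 0,"tz": 0,"claw": 2},{"ax": 0,"ay": 0,"az": 0,"tx": 0,"ty": 0,"tz": 0,"claw": 2},{"ax": 0,"ay": 0,"az": 0,"tx": 0,"ty": 0,"tz": 0,"claw": 5}]'

```text
clock: 19.52
ee_pos: [0.6358, 0.2069, 0.0102]
tool_rot: [-0.707, 0.707, 0.012, -0.012]
ft_force: [0.4, 0.2, 0.0]
opening: 0.0459
```

>>> move_arm --rows '[{"ax": 0,"ay": 0,"az": 0,"tx": 0,"ty": 0,"tz": 0,"claw": 5},{"ax": 0,"ay": 0,"az": 0,"tx": 0,"ty": 0,"tz": 0,"claw": 5},{"ax": 0,"ay": 0,"az": 0,"tx": 0,"ty": -1.5,"tz": 0,"claw": 5},{"ax": 0,"ay": 0,"az": 0,"tx": 0,"ty": -5,"tz": 0,"claw": 5},{"ax": 0,"ay": 0.126,"az": 0,"tx": 0,"ty": -6,"tz": 0,"claw": 8.5}]'

```text
clock: 20.15
ee_pos: [0.6349, 0.2068, 0.1365]
tool_rot: [-0.706, 0.706, -0.034, 0.033]
ft_force: [2.7, 0.6, 0.5]
opening: 0.0663
```

>>> move_arm --rows '[{"ax": 0,"ay": 0.126,"az": 0,"tx": 0,"ty": 0,"tz": 0,"claw": 8.5},{"ax": 0,"ay": 0.127,"az": 0,"tx": 0,"ty": 0,"tz": 0,"claw": 8.5},{"ax": 0,"ay": 0,"az": 0,"tx": -1.9,"ty": 0,"tz": -4.96,"claw": 8.5},{"ax": 0,"ay": 0,"az": 0,"tx": -1.9,"ty": 0,"tz": -4.96,"claw": 8.5},{"ax": 0,"ay": 0,"az": 0,"tx": -1.9,"ty": 0,"tz": -4.96,"claw": 8.5}]'

```text
clock: 20.78
ee_pos: [0.5308, 0.0852, 0.1362]
tool_rot: [-0.697, 0.697, -0.121, 0.122]
ft_force: [0.6, -0.8, 0.3]
opening: 0.0851
```

>>> move_arm --rows '[{"ax": 0,"ay": 0,"az": 0,"tx": -1.9,"ty": 0,"tz": -4.96,"claw": 8.5},{"ax": 0,"ay": 0,"az": 0,"tx": -1.9,"ty": 0,"tz": -4.96,"claw": 8.5},{"ax": 0,"ay": 0,"az": 0,"tx": 0,"ty": 0,"tz": 0,"claw": 8.5},{"ax": 0,"ay": 0,"az": 0,"tx": 0,"ty": 0,"tz": 0,"claw": 8.5},{"ax": 0,"ay": 0,"az": 0,"tx": 0,"ty": 0,"tz": 0,"claw": 8.5}]'

```text
clock: 21.4
ee_pos: [0.4629, 0.0063, 0.1356]
tool_rot: [-0.697, 0.697, -0.121, 0.122]
ft_force: [-0.3, -1.2, 0.5]
opening: 0.0851
```

Run:
```python
from h import *
im,d,W=find(['coarse_stone'],'wrist','w9')
find(['slip_brown','slip_green'],'top')
plan(.462,.0058,.017,70.2)
```

```text
coarse_stone 0.66 [281.0, 200.0] 8713 [0.453 0.008 0.038] z95 0.039 rect [460.6   6.2] [ 51.6 115.8] 70.3
slip_brown 0.51 [200.0, 200.0] 305 [0.637 0.205 0.018] z95 0.026 rect [636.8 207.8] [97.6 36.3] 3.1
slip_green 0.64 [231.0, 199.0] 261 [0.638 0.126 0.018] z95 0.026 rect [638.6 126.4] [83.6 32.1] 2.0
t 21.65 p [0.4624 0.0062 0.135 ] jaw 70.24 tilt [-0. -1. -0.] F [ 0.7 -0.8  0.3] open 0.0847 q [-0.27 -0.32 -0.48  1.42 -0.    0.07]
shift tool now (cm) [-1.00e-02  1.18e+01 -5.00e-02]  after turn [-1.00e-02  1.18e+01 -5.00e-02]  ay total 0.001
```

>>> move_arm --rows '[{"ax": 0,"ay": 0,"az": 0,"tx": 0,"ty": 4.5,"tz": 0,"claw": 8.5},{"ax": 0,"ay": 0,"az": 0,"tx": 0,"ty": 4.4,"tz": 0,"claw": 8.5},{"ax": 0,"ay": 0,"az": 0,"tx": 0,"ty": 2.9,"tz": 0,"claw": 8.5},{"ax": 0,"ay": 0,"az": 0,"tx": 0,"ty": 0,"tz": 0,"claw": 8.5},{"ax": 0,"ay": 0,"az": 0,"tx": 0,"ty": 0,"tz": 0,"claw": 4}]'

```text
clock: 22.28
ee_pos: [0.463, 0.0056, 0.0184]
tool_rot: [-0.696, 0.697, -0.121, 0.122]
ft_force: [-0.7, 0.6, 0.3]
opening: 0.0693
```

>>> move_arm --rows '[{"ax": 0,"ay": 0,"az": 0,"tx": 0,"ty": 0,"tz": 0,"claw": 4},{"ax": 0,"ay": 0,"az": 0,"tx": 0,"ty": 0,"tz": 0,"claw": 4},{"ax": 0,"ay": 0,"az": 0,"tx": 0,"ty": 0,"tz": 0,"claw": 4},{"ax": 0,"ay": 0,"az": 0,"tx": 0,"ty": 0,"tz": 0,"claw": 4},{"ax": 0,"ay": 0,"az": 0,"tx": 0,"ty": 0,"tz": 0,"claw": 4}]'

```text
clock: 22.9
ee_pos: [0.4636, 0.0056, 0.019]
tool_rot: [0.697, -0.697, 0.121, -0.123]
ft_force: [-1.1, 1.6, 6.3]
opening: 0.0466
```

Run:
```python
from h import *
plan(.462,.0058,.2,70.2)
for f in ['w3','w5']:
    W=np.load(f+'.npz')['W']; z=W[...,2]
    m=(np.abs(z-.018)<.003)&(W[...,0]>.57)&(W[...,0]<.73)&(W[...,1]<.02)&(W[...,1]>-.38)
    m=cv2.morphologyEx(m.astype(np.uint8),cv2.MORPH_OPEN,np.ones((5,5)))>0
    rc=cv2.minAreaRect((W[m][:,:2]*1000).astype(np.float32)); print(f,m.sum(),rc)
    for lo,hi,n in [(.027,.033,'fence'),(.039,.047,'stop/cleat')]:
        m=(z>lo)&(z<hi)&(W[...,0]>.57)&(W[...,0]<.74)&(W[...,1]<.02)&(W[...,1]>-.38)
        if m.sum()>30:
            print(n,m.sum(),cv2.minAreaRect((W[m][:,:2]*1000).astype(np.float32)),W[m].min(0).round(3),W[m].max(0).round(3))
```

```text
t 22.9 p [0.4636 0.0056 0.019 ] jaw 70.19 tilt [ 0.003 -1.     0.001] F [-1.1  1.6  6.3] open 0.0466 q [-0.27 -0.25 -0.63  1.19  0.    0.07]
shift tool now (cm) [ -0.11 -18.1   -0.02]  after turn [ -0.11 -18.1   -0.02]  ay total -0.0
w3 3433 ((633.83740234375, -135.0259246826172), (75.08219146728516, 152.79576110839844), 0.8373364806175232)
w5 9313 ((647.1615600585938, -100.28335571289062), (98.9947509765625, 157.24961853027344), 1.698204755783081)
fence 1061 ((651.2818603515625, -101.8334732055664), (80.94535827636719, 142.34048461914062), 3.8921444416046143) [ 0.606 -0.17   0.027] [ 0.694 -0.029  0.033]
stop/cleat 1445 ((645.2777709960938, -40.43349075317383), (77.2329330444336, 18.699512481689453), 3.268460750579834) [ 0.606 -0.051  0.039] [ 0.684 -0.029  0.045]
```

>>> move_arm --rows '[{"ax": 0,"ay": 0,"az": 0,"tx": 0,"ty": -2,"tz": 0,"claw": 4},{"ax": 0,"ay": 0,"az": 0,"tx": 0,"ty": -5,"tz": 0,"claw": 4},{"ax": 0,"ay": 0,"az": 0,"tx": 0,"ty": -6,"tz": 0,"claw": 4},{"ax": 0,"ay": 0.167,"az": 0,"tx": 0,"ty": 0,"tz": 0,"claw": 4},{"ax": 0,"ay": 0.167,"az": 0,"tx": 0,"ty": 0,"tz": 0,"claw": 4}]'

```text
clock: 23.52
ee_pos: [0.4628, 0.0056, 0.1484]
tool_rot: [0.666, -0.666, 0.237, -0.238]
ft_force: [-0.2, 0.3, -5.1]
opening: 0.0465
```

>>> move_arm --rows '[{"ax": 0,"ay": 0.167,"az": 0,"tx": 0,"ty": 0,"tz": 0,"claw": 4},{"ax": 0,"ay": 0.167,"az": 0,"tx": 0,"ty": 0,"tz": 0,"claw": 4},{"ax": 0,"ay": 0.167,"az": 0,"tx": 0,"ty": 0,"tz": 0,"claw": 4},{"ax": 0,"ay": 0.166,"az": 0,"tx": 0,"ty": 0,"tz": 0,"claw": 4},{"ax": 0,"ay": 0.165,"az": 0,"tx": 0,"ty": 0,"tz": 0,"claw": 4}]'

```text
clock: 24.15
ee_pos: [0.4622, 0.0058, 0.1474]
tool_rot: [-0.513, 0.513, -0.486, 0.487]
ft_force: [0.8, -0.5, -4.2]
opening: 0.0468
```

>>> move_arm --rows '[{"ax": 0,"ay": 0,"az": 0,"tx": 2.6,"ty": 0,"tz": 3.58,"claw": 4},{"ax": 0,"ay": 0,"az": 0,"tx": 2.6,"ty": 0,"tz": 3.58,"claw": 4},{"ax": 0,"ay": 0,"az": 0,"tx": 2.6,"ty": 0,"tz": 3.58,"claw": 4},{"ax": 0,"ay": 0,"az": 0,"tx": 2.6,"ty": 0,"tz": 3.58,"claw": 4},{"ax": 0,"ay": 0,"az": 0,"tx": 2.6,"ty": 0,"tz": 3.58,"claw": 4}]'

```text
clock: 24.78
ee_pos: [0.6497, -0.1143, 0.1471]
tool_rot: [-0.514, 0.515, -0.485, 0.485]
ft_force: [0.5, 0.1, -3.0]
opening: 0.0469
```

>>> move_arm --rows '[{"ax": 0,"ay": 0,"az": 0,"tx": 0,"ty": 0,"tz": 0,"claw": 4},{"ax": 0,"ay": 0,"az": 0,"tx": 0,"ty": 0,"tz": 0,"claw": 4},{"ax": 0,"ay": 0,"az": 0,"tx": 0,"ty": 0,"tz": 0,"claw": 4},{"ax": 0,"ay": 0,"az": 0,"tx": 0,"ty": 0,"tz": 0,"claw": 4},{"ax": 0,"ay": 0,"az": 0,"tx": 0,"ty": 0,"tz": 0,"claw": 4}]'

```text
clock: 25.4
ee_pos: [0.6484, -0.1132, 0.1476]
tool_rot: [0.515, -0.515, 0.485, -0.485]
ft_force: [-0.3, 0.5, -3.7]
opening: 0.0463
```

Run:
```python
from h import *
plan(.6497,-.1139,.037,3.4)
im,d,W=find(['coarse_stone','stone_bed'],'wrist','w10'); np.savez('w10.npz',im=im,d=d,W=W)
```

```text
t 25.4 p [ 0.6484 -0.1132  0.1476] jaw 3.4 tilt [ 0.    -1.     0.001] F [-0.3  0.5 -3.7] open 0.0463 q [-0.37  0.28  0.14  1.43 -0.    1.14]
shift tool now (cm) [ 0.08 11.06  0.12]  after turn [ 0.08 11.06  0.12]  ay total 0.0
coarse_stone 0.61 [280.0, 253.0] 24942 [ 0.648 -0.094  0.166] z95 0.167 rect [ 636.8 -107.4] [ 73.6 108.6] 3.2
stone_bed 0.64 [282.0, 119.0] 6577 [ 0.645 -0.043  0.019] z95 0.043 rect [645.5 -50.2] [100.1  54.2] 2.9
```

View pics/w10.png

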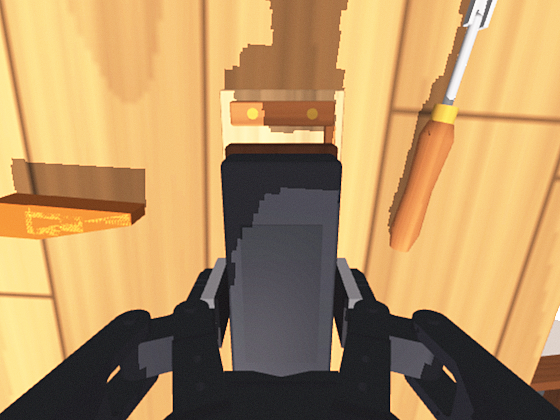

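w10.png: coarse stone held, aligned with the bed. End stop at (282,113), gouge at right (425,180), wedge at left. Measuring the gap from stone end to stop.

Run:
```python
from h import *
W=np.load('w10.npz')['W']; a=np.radians(3.3); Y=np.array([-np.sin(a),np.cos(a)]); X=np.array([np.cos(a),np.sin(a)])
P=W[80:200,200:360].reshape(-1,3); s=P[:,:2]@Y; x=P[:,:2]@X
tcp=np.array([.6484,-.1132]); print('tcp s,x',(tcp@Y).round(4),(tcp@X).round(4))
for lo,hi in [(.138,.148),(.15,.172),(.038,.047),(.014,.022),(.027,.033)]:
    m=(P[:,2]>lo)&(P[:,2]<hi); print(lo,hi,m.sum(),'s',np.percentile(s[m],[0,2,50,98,100]).round(4),'x',np.percentile(x[m],[0,2,98,100]).round(4),'z',np.median(P[m,2]).round(4))
```

```text
tcp s,x -0.1503 0.6408
0.138 0.148 1071 s [-0.0953 -0.0933 -0.0915 -0.0897 -0.0896] x [0.6147 0.6159 0.6656 0.6669] z 0.1422
0.15 0.172 5216 s [-0.1081 -0.1076 -0.099  -0.0927 -0.0924] x [0.6168 0.6183 0.6634 0.665 ] z 0.1661
0.038 0.047 2690 s [-0.0871 -0.087  -0.0776 -0.0692 -0.0691] x [0.6023 0.6045 0.6785 0.6804] z 0.0417
0.014 0.022 3783 s [-0.1169 -0.1046 -0.0892 -0.0606 -0.0605] x [0.5913 0.5926 0.6902 0.6916] z 0.0177
0.027 0.033 181 s [-0.1013 -0.1008 -0.0945 -0.0883 -0.0875] x [0.6754 0.6754 0.6832 0.6834] z 0.0297
```

>>> move_arm --rows '[{"ax": 0,"ay": 0,"az": 0,"tx": 0.15,"ty": 2,"tz": 0.07,"claw": 4},{"ax": 0,"ay": 0,"az": 0,"tx": 0,"ty": 4,"tz": 0,"claw": 4},{"ax": 0,"ay": 0,"az": 0,"tx": 0,"ty": 3,"tz": 0,"claw": 4},{"ax": 0,"ay": 0,"az": 0,"tx": 0,"ty": 1,"tz": 0,"claw": 4},{"ax": 0,"ay": 0,"az": 0,"tx": 0,"ty": 0.3,"tz": 0,"claw": 4}]'

```text
clock: 26.18
ee_pos: [0.6491, -0.1149, 0.0434]
tool_rot: [-0.514, 0.515, -0.485, 0.485]
ft_force: [0.4, 0.7, -3.5]
opening: 0.0464
```

>>> move_arm --rows '[{"ax": 0,"ay": 0,"az": 0,"tx": 0,"ty": 0.2,"tz": 0,"claw": 4},{"ax": 0,"ay": 0,"az": 0,"tx": 0,"ty": 0.2,"tz": 0,"claw": 4},{"ax": 0,"ay": 0,"az": 0,"tx": 0,"ty": 0.2,"tz": 0,"claw": 4},{"ax": 0,"ay": 0,"az": 0,"tx": 0,"ty": 0,"tz": 0,"claw": 4},{"ax": 0,"ay": 0,"az": 0,"tx": 0,"ty": 0,"tz": 0,"claw": 4}]'

```text
clock: 26.8
ee_pos: [0.6494, -0.1149, 0.0382]
tool_rot: [-0.515, 0.515, -0.485, 0.485]
ft_force: [0.6, -0.0, -4.4]
opening: 0.0466
```

>>> move_arm --rows '[{"ax": 0,"ay": 0,"az": 0,"tx": 0,"ty": 0.1,"tz": 0,"claw": 4},{"ax": 0,"ay": 0,"az": 0,"tx": 0,"ty": 0.05,"tz": 0,"claw": 4},{"ax": 0,"ay": 0,"az": 0,"tx": 0,"ty": 0,"tz": 0,"claw": 4},{"ax": 0,"ay": 0,"az": 0,"tx": 0,"ty": 0,"tz": 0,"claw": 4},{"ax": 0,"ay": 0,"az": 0,"tx": 0,"ty": 0,"tz": 0,"claw": 4}]'

```text
clock: 27.42
ee_pos: [0.6495, -0.1149, 0.0371]
tool_rot: [0.515, -0.515, 0.485, -0.485]
ft_force: [-3.2, 0.7, 5.5]
opening: 0.0467
```

>>> move_arm --rows '[{"ax": 0,"ay": 0,"az": 0,"tx": -0.2,"ty": 0,"tz": 0,"claw": 4},{"ax": 0,"ay": 0,"az": 0,"tx": -0.1,"ty": 0,"tz": 0,"claw": 4},{"ax": 0,"ay": 0,"az": 0,"tx": -0.1,"ty": 0,"tz": 0,"claw": 4},{"ax": 0,"ay": 0,"az": 0,"tx": 0,"ty": 0,"tz": 0,"claw": 4},{"ax": 0,"ay": 0,"az": 0,"tx": 0,"ty": 0,"tz": 0,"claw": 4}]'

```text
clock: 28.05
ee_pos: [0.6498, -0.1116, 0.0371]
tool_rot: [-0.514, 0.514, -0.484, 0.486]
ft_force: [0.6, -4.9, 3.7]
opening: 0.0469
```

>>> move_arm --rows '[{"ax": 0,"ay": 0,"az": 0,"tx": 0,"ty": 0,"tz": 0,"claw": 6},{"ax": 0,"ay": 0,"az": 0,"tx": 0,"ty": 0,"tz": 0,"claw": 6},{"ax": 0,"ay": 0,"az": 0,"tx": 0,"ty": 0,"tz": 0,"claw": 6},{"ax": 0,"ay": 0,"az": 0,"tx": 0,"ty": -2,"tz": 0,"claw": 6},{"ax": 0,"ay": 0,"az": 0,"tx": 0,"ty": -5,"tz": 0,"claw": 6}]'

```text
clock: 28.68
ee_pos: [0.6475, -0.1102, 0.1059]
tool_rot: [-0.514, 0.515, -0.486, 0.484]
ft_force: [0.4, -1.2, -0.0]
opening: 0.06
```

>>> move_arm --rows '[{"ax": 0,"ay": -0.1823,"az": 0,"tx": 0,"ty": -5,"tz": 0,"claw": 8.5},{"ax": 0,"ay": -0.1823,"az": 0,"tx": 0,"ty": 0,"tz": 0,"claw": 8.5},{"ax": 0,"ay": -0.1823,"az": 0,"tx": 0,"ty": 0,"tz": 0,"claw": 8.5},{"ax": 0,"ay": -0.1823,"az": 0,"tx": 0,"ty": 0,"tz": 0,"claw": 8.5},{"ax": 0,"ay": -0.1823,"az": 0,"tx": 0,"ty": 0,"tz": 0,"claw": 8.5}]'

```text
clock: 29.3
ee_pos: [0.6494, -0.1109, 0.1584]
tool_rot: [-0.676, 0.676, -0.206, 0.208]
ft_force: [0.4, 0.3, -0.4]
opening: 0.0851
```

>>> move_arm --rows '[{"ax": 0,"ay": -0.1823,"az": 0,"tx": 0,"ty": 0,"tz": 0,"claw": 8.5},{"ax": 0,"ay": -0.1823,"az": 0,"tx": 0,"ty": 0,"tz": 0,"claw": 8.5},{"ax": 0,"ay": 0,"az": 0,"tx": -4.22,"ty": 0,"tz": 3.18,"claw": 8.5},{"ax": 0,"ay": 0,"az": 0,"tx": -4.22,"ty": 0,"tz": 3.18,"claw": 8.5},{"ax": 0,"ay": 0,"az": 0,"tx": -4.22,"ty": 0,"tz": 3.18,"claw": 8.5}]'

```text
clock: 29.92
ee_pos: [0.5475, 0.0125, 0.1581]
tool_rot: [-0.702, 0.702, -0.083, 0.084]
ft_force: [0.0, 0.2, -0.5]
opening: 0.0848
```

>>> move_arm --rows '[{"ax": 0,"ay": 0,"az": 0,"tx": -4.22,"ty": 0,"tz": 3.18,"claw": 8.5},{"ax": 0,"ay": 0,"az": 0,"tx": -4.22,"ty": 0,"tz": 3.18,"claw": 8.5},{"ax": 0,"ay": 0,"az": 0,"tx": -4.22,"ty": 0,"tz": 3.18,"claw": 8.5},{"ax": 0,"ay": 0,"az": 0,"tx": 0,"ty": 0,"tz": 0,"claw": 8.5},{"ax": 0,"ay": 0,"az": 0,"tx": 0,"ty": 0,"tz": 0,"claw": 8.5}]'

```text
clock: 30.55
ee_pos: [0.4481, 0.1337, 0.1578]
tool_rot: [-0.702, 0.702, -0.082, 0.084]
ft_force: [0.6, 0.1, 0.4]
opening: 0.0852
```

Run:
```python
from h import *
im,d,W=find(['fine_stone'],'wrist','w11')
plan(.448,.133,.017,76.5)
find(['coarse_stone'],'top')
```

```text
fine_stone 0.67 [282.0, 191.0] 7483 [0.44  0.135 0.038] z95 0.039 rect [446.7 133.4] [ 50.5 115.7] 76.4
t 30.65 p [0.4483 0.1331 0.1572] jaw 76.44 tilt [ 0.001 -1.    -0.   ] F [-0.4 -0.2 -0.2] open 0.085 q [ 0.01 -0.31 -0.43  1.45 -0.    0.24]
shift tool now (cm) [-4.000e-02  1.402e+01 -1.000e-02]  after turn [-4.000e-02  1.402e+01 -1.000e-02]  ay total -0.001
coarse_stone 0.87 [119.0, 212.0] 655 [0.598 0.466 0.037] z95 0.045 rect [598.4 469.2] [ 52.4 119.6] 65.0
coarse_stone 0.78 [300.0, 194.0] 631 [ 0.65  -0.108  0.056] z95 0.063 rect [ 651.5 -110. ] [ 53.5 121. ] 0.0
```

>>> move_arm --rows '[{"ax": 0,"ay": 0,"az": 0,"tx": -0.05,"ty": 4.5,"tz": 0,"claw": 8.5},{"ax": 0,"ay": 0,"az": 0,"tx": 0,"ty": 4.5,"tz": 0,"claw": 8.5},{"ax": 0,"ay": 0,"az": 0,"tx": 0,"ty": 4,"tz": 0,"claw": 8.5},{"ax": 0,"ay": 0,"az": 0,"tx": 0,"ty": 1,"tz": 0,"claw": 8.5},{"ax": 0,"ay": 0,"az": 0,"tx": 0,"ty": 0,"tz": 0,"claw": 8.5}]'

```text
clock: 31.38
ee_pos: [0.4472, 0.1335, 0.0169]
tool_rot: [-0.702, 0.702, -0.084, 0.083]
ft_force: [0.4, -0.4, -0.1]
opening: 0.085
```

>>> move_arm --rows '[{"ax": 0,"ay": 0,"az": 0,"tx": 0,"ty": 0,"tz": 0,"claw": 4},{"ax": 0,"ay": 0,"az": 0,"tx": 0,"ty": 0,"tz": 0,"claw": 4},{"ax": 0,"ay": 0,"az": 0,"tx": 0,"ty": 0,"tz": 0,"claw": 4},{"ax": 0,"ay": 0,"az": 0,"tx": 0,"ty": 0,"tz": 0,"claw": 4},{"ax": 0,"ay": 0,"az": 0,"tx": 0,"ty": 0,"tz": 0,"claw": 4}]'

```text
clock: 32.0
ee_pos: [0.4483, 0.1341, 0.0183]
tool_rot: [0.702, -0.702, 0.082, -0.084]
ft_force: [-0.7, 0.8, 6.9]
opening: 0.0467
```

>>> move_arm --rows '[{"ax": 0,"ay": 0,"az": 0,"tx": 0,"ty": 0,"tz": 0,"claw": 4},{"ax": 0,"ay": 0,"az": 0,"tx": 0,"ty": -2,"tz": 0,"claw": 4},{"ax": 0,"ay": 0,"az": 0,"tx": 0,"ty": -5,"tz": 0,"claw": 4},{"ax": 0,"ay": 0,"az": 0,"tx": 0,"ty": -5,"tz": 0,"claw": 4},{"ax": 0,"ay": 0.1823,"az": 0,"tx": 0,"ty": -2,"tz": 0,"claw": 4}]'

```text
clock: 32.62
ee_pos: [0.4482, 0.1339, 0.1601]
tool_rot: [0.692, -0.691, 0.146, -0.149]
ft_force: [-0.4, -0.1, -3.7]
opening: 0.0466
```

>>> move_arm --rows '[{"ax": 0,"ay": 0.1823,"az": 0,"tx": 0,"ty": 0,"tz": 0,"claw": 4},{"ax": 0,"ay": 0.1823,"az": 0,"tx": 0,"ty": 0,"tz": 0,"claw": 4},{"ax": 0,"ay": 0.1823,"az": 0,"tx": 0,"ty": 0,"tz": 0,"claw": 4},{"ax": 0,"ay": 0.1823,"az": 0,"tx": 0,"ty": 0,"tz": 0,"claw": 4},{"ax": 0,"ay": 0.1823,"az": 0,"tx": 0,"ty": 0,"tz": 0,"claw": 4}]'

```text
clock: 33.25
ee_pos: [0.4468, 0.1339, 0.1566]
tool_rot: [-0.555, 0.555, -0.438, 0.438]
ft_force: [-0.5, -0.5, -3.9]
opening: 0.0467
```

>>> move_arm --rows '[{"ax": 0,"ay": 0.1823,"az": 0,"tx": 0,"ty": 0,"tz": 0,"claw": 4},{"ax": 0,"ay": 0,"az": 0,"tx": 4.76,"ty": 0,"tz": 2.33,"claw": 4},{"ax": 0,"ay": 0,"az": 0,"tx": 4.76,"ty": 0,"tz": 2.33,"claw": 4},{"ax": 0,"ay": 0,"az": 0,"tx": 4.76,"ty": 0,"tz": 2.33,"claw": 4},{"ax": 0,"ay": 0,"az": 0,"tx": 4.76,"ty": 0,"tz": 2.33,"claw": 4}]'

```text
clock: 33.88
ee_pos: [0.5519, -0.0523, 0.1567]
tool_rot: [0.515, -0.515, 0.485, -0.485]
ft_force: [0.7, 0.3, -3.1]
opening: 0.0467
```

>>> move_arm --rows '[{"ax": 0,"ay": 0,"az": 0,"tx": 4.76,"ty": 0,"tz": 2.33,"claw": 4},{"ax": 0,"ay": 0,"az": 0,"tx": 4.76,"ty": 0,"tz": 2.33,"claw": 4},{"ax": 0,"ay": 0,"az": 0,"tx": 4.76,"ty": 0,"tz": 2.33,"claw": 4},{"ax": 0,"ay": 0,"az": 0,"tx": 4.76,"ty": 0,"tz": 2.33,"claw": 4},{"ax": 0,"ay": 0,"az": 0,"tx": 0,"ty": 0,"tz": 0,"claw": 4}]'

```text
clock: 34.5
ee_pos: [0.6556, -0.2386, 0.1539]
tool_rot: [-0.513, 0.514, -0.487, 0.485]
ft_force: [0.1, 1.0, -4.6]
opening: 0.0466
```

>>> move_arm --rows '[{"ax": 0,"ay": 0,"az": 0,"tx": 0,"ty": 0,"tz": 0,"claw": 4},{"ax": 0,"ay": 0,"az": 0,"tx": 0,"ty": 0,"tz": 0,"claw": 4},{"ax": 0,"ay": 0,"az": 0,"tx": 0,"ty": 0,"tz": 0,"claw": 4},{"ax": 0,"ay": 0,"az": 0,"tx": 0,"ty": 0,"tz": 0,"claw": 4},{"ax": 0,"ay": 0,"az": 0,"tx": 0,"ty": 0,"tz": 0,"claw": 4}]'

```text
clock: 35.12
ee_pos: [0.6555, -0.2351, 0.1568]
tool_rot: [-0.515, 0.515, -0.485, 0.485]
ft_force: [0.3, -0.8, -3.8]
opening: 0.0466
```

Run:
```python
from h import *
plan(.6562,-.2361,.037,3.3)
im,d,W=find(['coarse_stone','fine_stone'],'wrist','w12'); np.savez('w12.npz',im=im,d=d,W=W)
o,p,r=state()
a=np.radians(3.3); Y=np.array([-np.sin(a),np.cos(a)]); X=np.array([np.cos(a),np.sin(a)])
P=W[:230,180:380].reshape(-1,3); s=P[:,:2]@Y; x=P[:,:2]@X
print('tcp s,x',(p[:2]@Y).round(4),(p[:2]@X).round(4))
h=p[2]
for lo,hi in [(h-.01,h+.002),(h+.003,h+.025),(.053,.059),(.038,.047),(.022,.034)]:
    m=(P[:,2]>lo)&(P[:,2]<hi); print(round(lo,3),m.sum(),'s',np.percentile(s[m],[0,2,50,98,100]).round(4),'x',np.percentile(x[m],[0,2,98,100]).round(4),'z',np.median(P[m,2]).round(4))
```

```text
t 35.12 p [ 0.6555 -0.2351  0.1568] jaw 3.4 tilt [ 0. -1.  0.] F [ 0.3 -0.8 -3.8] open 0.0466 q [-0.53  0.4   0.31  1.47 -0.    0.98]
shift tool now (cm) [ 0.1  11.99  0.06]  after turn [ 0.1  11.99  0.06]  ay total 0.002
coarse_stone 0.78 [281.0, 63.0] 8578 [ 0.65  -0.127  0.056] z95 0.057 rect [ 650.3 -126.4] [56.8 91.7] 3.9
fine_stone 0.67 [281.0, 252.0] 24998 [ 0.655 -0.216  0.176] z95 0.177 rect [ 663.4 -223.5] [ 90.4 111.1] 19.1
tcp s,x -0.2726 0.6409
0.147 1168 s [-0.2185 -0.2167 -0.2147 -0.2129 -0.2127] x [0.6147 0.6157 0.6656 0.6666] z 0.1521
0.16 8395 s [-0.2432 -0.2419 -0.2274 -0.2159 -0.2157] x [0.6167 0.6182 0.6635 0.6649] z 0.1762
0.053 8296 s [-0.2046 -0.203  -0.1633 -0.1295 -0.128 ] x [0.618  0.6192 0.6649 0.6661] z 0.056Traceback (most recent call last):
  File "<stdin>", line 10, in <module>
    return _quantile_unchecked(
        a, q, axis, out, overwrite_input, method, keepdims, weights)
    return _ureduce(a,
                    func=_quantile_ureduce_func,
    ...<5 lines>...
                    overwrite_input=overwrite_input,
                    method=method)
    r = func(a, **kwargs)
    result = _quantile(arr,
                       quantiles=q,
    ...<2 lines>...
                       out=out,
                       weights=wgt)
    slices_having_nans = np.isnan(arr[-1, ...])
                                  ~~~^^^^^^^^^
IndexError: index -1 is out of bounds for axis 0 with size 0
```

View pics/w12.png

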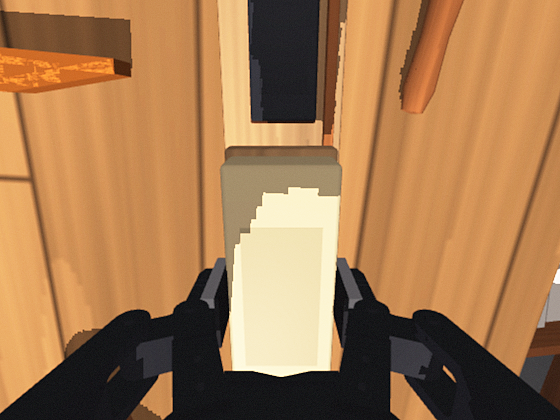

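w12.png: fine stone held (282,250), coarse seated (283,60), small gap at row 135; numerically a 5 mm gap, lateral error below 1 mm. Lower, then slide.

>>> move_arm --rows '[{"ax": 0,"ay": 0,"az": 0,"tx": 0,"ty": 2,"tz": 0.05,"claw": 4},{"ax": 0,"ay": 0,"az": 0,"tx": 0,"ty": 4,"tz": 0,"claw": 4},{"ax": 0,"ay": 0,"az": 0,"tx": 0,"ty": 4,"tz": 0,"claw": 4},{"ax": 0,"ay": 0,"az": 0,"tx": 0,"ty": 1.1,"tz": 0,"claw": 4},{"ax": 0,"ay": 0,"az": 0,"tx": 0,"ty": 0.3,"tz": 0,"claw": 4}]'

```text
clock: 35.9
ee_pos: [0.6557, -0.2351, 0.042]
tool_rot: [-0.514, 0.515, -0.485, 0.485]
ft_force: [-0.3, 0.1, -3.3]
opening: 0.0466
```

>>> move_arm --rows '[{"ax": 0,"ay": 0,"az": 0,"tx": 0,"ty": 0.2,"tz": 0,"claw": 4},{"ax": 0,"ay": 0,"az": 0,"tx": 0,"ty": 0.2,"tz": 0,"claw": 4},{"ax": 0,"ay": 0,"az": 0,"tx": 0,"ty": 0.1,"tz": 0,"claw": 4},{"ax": 0,"ay": 0,"az": 0,"tx": 0,"ty": 0,"tz": 0,"claw": 4},{"ax": 0,"ay": 0,"az": 0,"tx": 0,"ty": 0,"tz": 0,"claw": 4}]'

```text
clock: 36.52
ee_pos: [0.6561, -0.2353, 0.0378]
tool_rot: [0.515, -0.515, 0.485, -0.485]
ft_force: [-0.5, -0.1, -3.9]
opening: 0.0469
```

>>> move_arm --rows '[{"ax": 0,"ay": 0,"az": 0,"tx": 0,"ty": 0.1,"tz": 0,"claw": 4},{"ax": 0,"ay": 0,"az": 0,"tx": 0,"ty": 0.05,"tz": 0,"claw": 4},{"ax": 0,"ay": 0,"az": 0,"tx": 0,"ty": 0,"tz": 0,"claw": 4},{"ax": 0,"ay": 0,"az": 0,"tx": 0,"ty": 0,"tz": 0,"claw": 4},{"ax": 0,"ay": 0,"az": 0,"tx": 0,"ty": 0,"tz": 0,"claw": 4}]'

```text
clock: 37.15
ee_pos: [0.6561, -0.2353, 0.0364]
tool_rot: [0.515, -0.515, 0.485, -0.485]
ft_force: [-1.5, 2.0, 2.4]
opening: 0.0469
```

>>> move_arm --rows '[{"ax": 0,"ay": 0,"az": 0,"tx": -0.2,"ty": 0,"tz": 0,"claw": 4},{"ax": 0,"ay": 0,"az": 0,"tx": -0.15,"ty": 0,"tz": 0,"claw": 4},{"ax": 0,"ay": 0,"az": 0,"tx": -0.1,"ty": 0,"tz": 0,"claw": 4},{"ax": 0,"ay": 0,"az": 0,"tx": 0,"ty": 0,"tz": 0,"claw": 4},{"ax": 0,"ay": 0,"az": 0,"tx": 0,"ty": 0,"tz": 0,"claw": 4}]'

```text
clock: 37.78
ee_pos: [0.6561, -0.2309, 0.0364]
tool_rot: [0.515, -0.514, 0.485, -0.485]
ft_force: [0.5, -2.2, 1.2]
opening: 0.0466
```

>>> move_arm --rows '[{"ax": 0,"ay": 0,"az": 0,"tx": -0.1,"ty": 0,"tz": 0,"claw": 4},{"ax": 0,"ay": 0,"az": 0,"tx": 0,"ty": 0,"tz": 0,"claw": 4},{"ax": 0,"ay": 0,"az": 0,"tx": 0,"ty": 0,"tz": 0,"claw": 4},{"ax": 0,"ay": 0,"az": 0,"tx": 0,"ty": 0,"tz": 0,"claw": 4},{"ax": 0,"ay": 0,"az": 0,"tx": 0,"ty": 0,"tz": 0,"claw": 4}]'

```text
clock: 38.4
ee_pos: [0.6559, -0.2301, 0.0364]
tool_rot: [-0.514, 0.515, -0.485, 0.485]
ft_force: [0.9, -5.6, 3.4]
opening: 0.0466
```

>>> move_arm --rows '[{"ax": 0,"ay": 0,"az": 0,"tx": 0,"ty": 0,"tz": 0,"claw": 6},{"ax": 0,"ay": 0,"az": 0,"tx": 0,"ty": 0,"tz": 0,"claw": 6},{"ax": 0,"ay": 0,"az": 0,"tx": 0,"ty": 0,"tz": 0,"claw": 6},{"ax": 0,"ay": 0,"az": 0,"tx": 0,"ty": -2,"tz": 0,"claw": 6},{"ax": 0,"ay": 0,"az": 0,"tx": 0,"ty": -5,"tz": 0,"claw": 6}]'

```text
clock: 39.02
ee_pos: [0.6541, -0.2288, 0.1052]
tool_rot: [-0.514, 0.515, -0.487, 0.483]
ft_force: [0.1, -0.3, 0.7]
opening: 0.0601
```

>>> move_arm --rows '[{"ax": 0,"ay": -0.168,"az": 0,"tx": 0,"ty": -5,"tz": 0,"claw": 6},{"ax": 0,"ay": -0.168,"az": 0,"tx": 0,"ty": 0,"tz": 0,"claw": 6},{"ax": 0,"ay": -0.168,"az": 0,"tx": 0,"ty": 0,"tz": 0,"claw": 6},{"ax": 0,"ay": -0.168,"az": 0,"tx": 0,"ty": 0,"tz": 0,"claw": 6},{"ax": 0,"ay": -0.168,"az": 0,"tx": 0,"ty": 0,"tz": 0,"claw": 6}]'

```text
clock: 39.65
ee_pos: [0.656, -0.2298, 0.1579]
tool_rot: [-0.668, 0.668, -0.231, 0.232]
ft_force: [0.4, -0.1, 0.3]
opening: 0.0599
```

>>> move_arm --rows '[{"ax": 0,"ay": -0.168,"az": 0,"tx": 0,"ty": 0,"tz": 0,"claw": 6},{"ax": 0,"ay": -0.168,"az": 0,"tx": 0,"ty": 0,"tz": 0,"claw": 6},{"ax": 0,"ay": -0.168,"az": 0,"tx": 0,"ty": 0,"tz": 0,"claw": 6},{"ax": 0,"ay": -0.168,"az": 0,"tx": 0,"ty": 0,"tz": 0,"claw": 6},{"ax": 0,"ay": 0,"az": 0,"tx": 0,"ty": 0,"tz": 0,"claw": 6}]'

```text
clock: 40.28
ee_pos: [0.656, -0.2298, 0.1576]
tool_rot: [-0.707, 0.707, 0.0, 0.001]
ft_force: [0.3, -0.2, 0.7]
opening: 0.06
```

>>> move_arm --rows '[{"ax": 0,"ay": 0,"az": 0,"tx": -4.76,"ty": 0,"tz": 1.74,"claw": 6},{"ax": 0,"ay": 0,"az": 0,"tx": -4.76,"ty": 0,"tz": 1.74,"claw": 6},{"ax": 0,"ay": 0,"az": 0,"tx": -4.76,"ty": 0,"tz": 1.74,"claw": 6},{"ax": 0,"ay": 0,"az": 0,"tx": -4.76,"ty": 0,"tz": 1.74,"claw": 6},{"ax": 0,"ay": 0,"az": 0,"tx": -4.76,"ty": 0,"tz": 1.74,"claw": 6}]'

```text
clock: 40.9
ee_pos: [0.4164, -0.1423, 0.1568]
tool_rot: [-0.707, 0.707, -0.001, 0.002]
ft_force: [-0.1, 0.3, 1.2]
opening: 0.06
```

>>> move_arm --rows '[{"ax": 0,"ay": 0,"az": 0,"tx": 0,"ty": 0,"tz": 0,"claw": 6},{"ax": 0,"ay": 0,"az": 0,"tx": 0,"ty": 0,"tz": 0,"claw": 6},{"ax": 0,"ay": 0,"az": 0,"tx": 0,"ty": 0,"tz": 0,"claw": 6},{"ax": 0,"ay": 0,"az": 0,"tx": 0,"ty": 0,"tz": 0,"claw": 6},{"ax": 0,"ay": 0,"az": 0,"tx": 0,"ty": 0,"tz": 0,"claw": 6}]'

```text
clock: 41.52
ee_pos: [0.4179, -0.1429, 0.1559]
tool_rot: [0.707, -0.707, 0.0, 0.0]
ft_force: [-1.2, 0.1, 0.2]
opening: 0.0601
```

Run:
```python
from h import *
im,d,W=find(['wedge'],'wrist','w13'); np.savez('w13.npz',im=im,d=d,W=W)
plan(.418,-.143,.014,90)
P=W[(np.abs(W[...,2]-.03)<.003)&(np.abs(W[...,0]-.46)<.08)&(np.abs(W[...,1]+.143)<.03)]*1000
for x in range(400,525,10):
    q=P[np.abs(P[:,0]-x)<2]
    if len(q)>5: print(x,q[:,1].min().round(1),q[:,1].max().round(1))
print(P.min(0),P.max(0))
im,d,W=find(['fine_stone','coarse_stone'],'top')
```

```text
wedge 0.82 [281.0, 224.0] 3499 [ 0.44  -0.141  0.03 ] z95 0.031 rect [ 459.9 -143.7] [ 31.6 119.6] 89.2
t 41.62 p [ 0.4178 -0.1428  0.1559] jaw 90.01 tilt [-0. -1.  0.] F [1.3 0.5 1. ] open 0.0602 q [-0.63 -0.4  -0.5   1.47 -0.   -0.63]
shift tool now (cm) [ 0.03 14.19 -0.02]  after turn [ 0.03 14.19 -0.02]  ay total 0.0
400 -158.5 -127.7
410 -158.7 -127.5
420 -158.8 -127.4
430 -159.0 -128.0
440 -159.1 -127.9
450 -156.6 -128.6
460 -154.9 -128.5
470 -152.2 -129.2
480 -150.5 -130.1
490 -147.7 -129.9
500 -145.9 -129.8
510 -144.0 -130.6
520 -142.1 -130.5
[ 399.98810624 -159.06101743   27.04691324] [ 521.46319321 -126.747767     32.26264831]
fine_stone 0.65 [336.0, 189.0] 641 [ 0.657 -0.227  0.055] z95 0.062 rect [ 660.9 -226.3] [ 57.1 122.6] 2.6
coarse_stone 0.85 [120.0, 267.0] 665 [0.435 0.463 0.036] z95 0.044 rect [434.1 465.5] [120.2  51.7] 68.6
coarse_stone 0.65 [301.0, 190.0] 661 [ 0.649 -0.108  0.055] z95 0.063 rect [ 652.6 -109.8] [ 58.2 119.4] 4.0
```

View pics/w13.png

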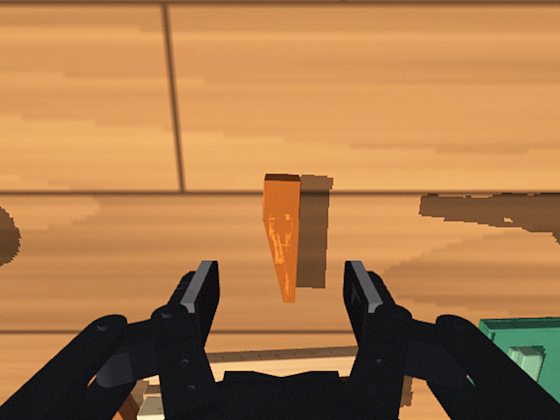

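w13.png: wedge directly below (282,235), head towards the robot. The straight +y face is yawed −1.4°. Grip the head.

>>> move_arm --rows '[{"ax": 0,"ay": 0.024,"az": 0,"tx": 0,"ty": 4.5,"tz": 0,"claw": 6},{"ax": 0,"ay": 0,"az": 0,"tx": 0,"ty": 4.5,"tz": 0,"claw": 6},{"ax": 0,"ay": 0,"az": 0,"tx": 0,"ty": 4,"tz": 0,"claw": 6},{"ax": 0,"ay": 0,"az": 0,"tx": 0,"ty": 1.5,"tz": 0,"claw": 6},{"ax": 0,"ay": 0,"az": 0,"tx": 0,"ty": 0,"tz": 0,"claw": 6}]'

```text
clock: 42.4
ee_pos: [0.4174, -0.1426, 0.011]
tool_rot: [0.707, -0.707, 0.009, -0.008]
ft_force: [0.6, -0.4, 0.1]
opening: 0.0598
```

>>> move_arm --rows '[{"ax": 0,"ay": 0,"az": 0,"tx": 0,"ty": 0,"tz": 0,"claw": 2},{"ax": 0,"ay": 0,"az": 0,"tx": 0,"ty": 0,"tz": 0,"claw": 2},{"ax": 0,"ay": 0,"az": 0,"tx": 0,"ty": 0,"tz": 0,"claw": 2},{"ax": 0,"ay": 0,"az": 0,"tx": 0,"ty": 0,"tz": 0,"claw": 2},{"ax": 0,"ay": 0,"az": 0,"tx": 0,"ty": 0,"tz": 0,"claw": 2}]'

```text
clock: 43.02
ee_pos: [0.4189, -0.1437, 0.0131]
tool_rot: [-0.706, 0.708, -0.007, 0.009]
ft_force: [-0.8, 1.0, 6.6]
opening: 0.0306
```

>>> move_arm --rows '[{"ax": 0,"ay": 0,"az": 0,"tx": 0,"ty": 0,"tz": 0,"claw": 2},{"ax": 0,"ay": 0,"az": 0,"tx": 0,"ty": -2,"tz": 0,"claw": 2},{"ax": 0,"ay": -0.082,"az": 0,"tx": 0,"ty": -5,"tz": 0,"claw": 2},{"ax": 0,"ay": 0,"az": 0,"tx": 0,"ty": -3,"tz": 0,"claw": 2},{"ax": 0,"ay": 0,"az": 0,"tx": 0,"ty": 0,"tz": 0,"claw": 2}]'

```text
clock: 43.65
ee_pos: [0.4195, -0.1441, 0.1145]
tool_rot: [-0.706, 0.708, 0.022, -0.019]
ft_force: [0.6, -1.1, -1.0]
opening: 0.0304
```

Run:
```python
from h import *
im,d,W=find(['wedge'],'wrist','w14')
o,p,r=state(); plan(.5,-.3,.12,93.3)
z=np.median(W[190:210,275:288,2]); P=W[(W[...,2]>p[2]+.005)&(W[...,2]<p[2]+.04)&(np.abs(W[...,0]-.46)<.08)&(np.abs(W[...,1]+.143)<.03)]
a=np.radians(3.3); Q=np.c_[(P[:,:2]-p[:2])@[np.cos(a),np.sin(a)],(P[:,:2]-p[:2])@[-np.sin(a),np.cos(a)],P[:,2]-p[2]]*1000
for x in range(-30,115,10):
    q=Q[np.abs(Q[:,0]-x)<2]
    if len(q)>5: print(x,q[:,1].min().round(1),q[:,1].max().round(1),np.median(q[:,2]).round(1))
```

```text
wedge 0.78 [281.0, 299.0] 9543 [ 0.422 -0.143  0.129] z95 0.13 rect [ 433.6 -142.6] [68.  32.5] 4.0
wedge 0.36 [178.0, 394.0] 850 [ 0.608 -0.232  0.015] z95 0.017 rect [ 514.1 -147.3] [222.4 233.7] 3.3
t 43.75 p [ 0.4179 -0.143   0.1113] jaw 93.33 tilt [ 0.001 -1.    -0.001] F [ 0.9 -0.4 -1.5] open 0.0305 q [-0.63 -0.39 -0.57  1.39 -0.   -0.69]
shift tool now (cm) [  7.28  -0.85 -16.15]  after turn [  7.29  -0.85 -16.15]  ay total 0.001
-20 -13.6 9.1 15.4
-10 -24.7 21.8 20.6
0 -18.0 16.1 18.3
10 -18.5 16.5 18.3
20 -16.6 15.0 18.0
30 -14.5 14.9 18.0
40 -11.9 14.8 18.0
50 -7.7 4.6 17.8
```

>>> move_arm --rows '[{"ax": 0,"ay": 0,"az": 0,"tx": 2.62,"ty": 0,"tz": -4.59,"claw": 2},{"ax": 0,"ay": 0,"az": 0,"tx": 2.62,"ty": 0,"tz": -4.59,"claw": 2},{"ax": 0,"ay": 0,"az": 0,"tx": 2.62,"ty": 0,"tz": -4.59,"claw": 2},{"ax": 0,"ay": 0,"az": 0,"tx": 2.63,"ty": 0,"tz": -4.6,"claw": 2},{"ax": 0,"ay": 0,"az": 0,"tx": 0,"ty": 0,"tz": 0,"claw": 2}]'

```text
clock: 44.38
ee_pos: [0.5328, -0.3219, 0.1071]
tool_rot: [0.708, -0.706, -0.019, 0.021]
ft_force: [-0.7, 0.1, -1.5]
opening: 0.0308
```

>>> move_arm --rows '[{"ax": 0,"ay": 0,"az": 0,"tx": 0,"ty": 3,"tz": 0,"claw": 2},{"ax": 0,"ay": 0,"az": 0,"tx": 0,"ty": 2,"tz": 0,"claw": 2},{"ax": 0,"ay": 0,"az": 0,"tx": 0,"ty": 0,"tz": 0,"claw": 2},{"ax": 0,"ay": 0,"az": 0,"tx": 0,"ty": 0,"tz": 0,"claw": 2},{"ax": 0,"ay": 0,"az": 0,"tx": 0,"ty": 0,"tz": 0,"claw": 2}]'

```text
clock: 45.0
ee_pos: [0.5337, -0.3205, 0.0625]
tool_rot: [-0.706, 0.707, 0.021, -0.02]
ft_force: [0.5, 0.3, -0.5]
opening: 0.0302
```

```bash
cat >> h.py <<'E'
def bed(P):
    a=np.radians(3.3); X=np.array([np.cos(a),np.sin(a)]); Y=np.array([-np.sin(a),np.cos(a)])
    P=np.atleast_2d(P)[:,:2]; return np.c_[P@X-.6415,P@Y+.2175]*1000
E
python3 - <<'E'
from h import *
plan(.5333,-.3203,.0315,93.3); o,p,r=state(); print('tcp bed',bed(p).round(1))
im,d,k=look('wrist','w15'); W=cloud(d,k); B=bed(W.reshape(-1,3)); z=W[...,2].ravel()
def sl(m,rng,ax=0):
    for x in rng:
        q=m&(np.abs(B[:,ax]-x)<1.5)
        if q.sum()>4: print(x,np.percentile(B[q,1-ax],[1,99]).round(1),'z',np.median(z[q]).round(4),q.sum())
print('wedge'); sl((z>.068)&(z<.09)&(B[:,0]<-40)&(np.abs(B[:,1]+133)<25),range(-145,-40,10))
print('cleat'); sl((z>.040)&(z<.048)&(B[:,1]<-115),range(-40,30,8))
print('fine'); m=(z>.052)&(z<.06)&(B[:,0]>-40); print(np.percentile(B[m],[1,99],axis=0) if m.sum() else None)
im,d,k=look('side'); cv2.imwrite('pics/s15.png',cv2.resize(im[130:260,220:400,::-1],None,fx=4,fy=4,interpolation=cv2.INTER_CUBIC))
E
```

```text
t 45.0 p [ 0.5337 -0.3205  0.0625] jaw 93.34 tilt [ 0.001 -1.    -0.002] F [ 0.5  0.3 -0.5] open 0.0302 q [-0.75  0.21 -0.1   1.26 -0.   -0.81]
shift tool now (cm) [-0.04  3.1   0.03]  after turn [-0.04  3.1   0.03]  ay total 0.001
tcp bed [[-127.2 -133.2]]
wedge
-145 [-149.2 -118.3] z 0.0759 1011
-135 [-157.9 -108.2] z 0.0792 650
-125 [-149.1 -118.4] z 0.0791 432
-115 [-149.1 -118.4] z 0.0791 392
-105 [-148.4 -118.1] z 0.079 346
-95 [-145.9 -117.8] z 0.079 305
-85 [-143.3 -117.9] z 0.079 253
cleat
fine
[[-24.86176692 -64.98713777]
 [-21.31398378  40.11437344]]
```

View pics/w15.png

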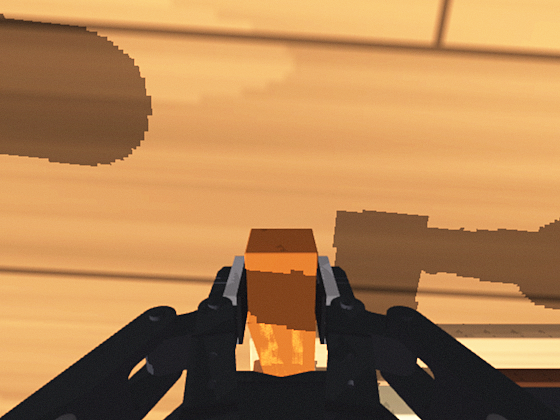

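>>> move_arm --rows '[{"ax": 0,"ay": 0,"az": 0,"tx": 0,"ty": 1.5,"tz": 0.1,"claw": 2},{"ax": 0,"ay": 0,"az": 0,"tx": 0,"ty": 1,"tz": 0,"claw": 2},{"ax": 0,"ay": 0,"az": 0,"tx": 0,"ty": 0.4,"tz": 0,"claw": 2},{"ax": 0,"ay": 0,"az": 0,"tx": 0,"ty": 0.1,"tz": 0,"claw": 2},{"ax": 0,"ay": 0,"az": 0,"tx": 0,"ty": 0,"tz": 0,"claw": 2}]'

```text
clock: 45.72
ee_pos: [0.5333, -0.3193, 0.0314]
tool_rot: [-0.707, 0.707, 0.021, -0.02]
ft_force: [0.5, 0.4, -0.5]
opening: 0.0304
```

>>> move_arm --rows '[{"ax": 0,"ay": 0,"az": 0,"tx": 0.5,"ty": 0,"tz": 0.07,"claw": 2},{"ax": 0,"ay": 0,"az": 0,"tx": 0.5,"ty": 0,"tz": 0.07,"claw": 2},{"ax": 0,"ay": 0,"az": 0,"tx": 0.5,"ty": 0,"tz": 0.07,"claw": 2},{"ax": 0,"ay": 0,"az": 0,"tx": 0.5,"ty": 0,"tz": 0.07,"claw": 2},{"ax": 0,"ay": 0,"az": 0,"tx": 0,"ty": 0,"tz": 0,"claw": 2}]'

```text
clock: 46.35
ee_pos: [0.5534, -0.3151, 0.0312]
tool_rot: [-0.707, 0.707, 0.021, -0.021]
ft_force: [1.4, -0.0, 0.4]
opening: 0.0306
```

Run:
```python
from h import *
plan(.5333,-.3203,.0315,93.3); o,p,r=state(); print('tcp bed',bed(p).round(1))
```

```text
t 46.35 p [ 0.5534 -0.3151  0.0312] jaw 93.36 tilt [ 0.001 -1.    -0.   ] F [ 1.4 -0.   0.4] open 0.0306 q [-0.72  0.27 -0.08  1.22  0.   -0.78]
shift tool now (cm) [-2.04 -0.03 -0.4 ]  after turn [-2.04 -0.03 -0.41]  ay total 0.001
tcp bed [[-107.1 -128.9]]
```

>>> move_arm --rows '[{"ax": 0,"ay": 0,"az": 0,"tx": 0.5,"ty": 0,"tz": 0.05,"claw": 2},{"ax": 0,"ay": 0,"az": 0,"tx": 0.5,"ty": 0,"tz": 0.05,"claw": 2},{"ax": 0,"ay": 0,"az": 0,"tx": 0.5,"ty": 0,"tz": 0.05,"claw": 2},{"ax": 0,"ay": 0,"az": 0,"tx": 0.3,"ty": 0,"tz": 0.04,"claw": 2},{"ax": 0,"ay": 0,"az": 0,"tx": 0,"ty": 0,"tz": 0,"claw": 2}]'

```text
clock: 46.98
ee_pos: [0.5712, -0.3122, 0.0312]
tool_rot: [-0.707, 0.707, 0.021, -0.02]
ft_force: [0.4, -0.2, 0.6]
opening: 0.0301
```

>>> move_arm --rows '[{"ax": 0,"ay": 0,"az": 0,"tx": 0.3,"ty": 0,"tz": 0.07,"claw": 2},{"ax": 0,"ay": 0,"az": 0,"tx": 0.2,"ty": 0,"tz": 0.05,"claw": 2},{"ax": 0,"ay": 0,"az": 0,"tx": 0,"ty": 0,"tz": 0,"claw": 2},{"ax": 0,"ay": 0,"az": 0,"tx": 0,"ty": 0,"tz": 0,"claw": 2},{"ax": 0,"ay": 0,"az": 0,"tx": 0,"ty": 0,"tz": 0,"claw": 2}]'

```text
clock: 47.6
ee_pos: [0.5757, -0.3109, 0.0312]
tool_rot: [-0.707, 0.707, 0.021, -0.02]
ft_force: [-0.6, -2.6, 1.4]
opening: 0.0308
```

Run:
```python
from h import *
plan(.5333,-.3203,.0315,93.3); o,p,r=state(); print('tcp bed',bed(p).round(1),'F tool',(r.T@o['ft_force']).round(1))
```

```text
t 47.6 p [ 0.5757 -0.3109  0.0312] jaw 93.32 tilt [ 0. -1. -0.] F [-0.6 -2.6  1.4] open 0.0308 q [-0.69  0.32 -0.02  1.23 -0.   -0.75]
shift tool now (cm) [-4.29 -0.03 -0.69]  after turn [-4.29 -0.03 -0.69]  ay total 0.0
tcp bed [[ -84.7 -126.1]] F tool [-0.7 -1.4 -2.5]
```

>>> move_arm --rows '[{"ax": 0,"ay": 0,"az": 0,"tx": 0.2,"ty": 0,"tz": 0.02,"claw": 2},{"ax": 0,"ay": 0,"az": 0,"tx": 0.2,"ty": 0,"tz": 0.02,"claw": 2},{"ax": 0,"ay": 0,"az": 0,"tx": 0.2,"ty": 0,"tz": 0.02,"claw": 2},{"ax": 0,"ay": 0,"az": 0,"tx": 0,"ty": 0,"tz": 0,"claw": 2},{"ax": 0,"ay": 0,"az": 0,"tx": 0,"ty": 0,"tz": 0,"claw": 2}]'

```text
clock: 48.22
ee_pos: [0.5814, -0.3102, 0.0312]
tool_rot: [-0.707, 0.707, 0.02, -0.021]
ft_force: [-4.2, -3.7, 2.2]
opening: 0.0307
```

>>> move_arm --rows '[{"ax": 0,"ay": 0,"az": 0,"tx": 0.2,"ty": 0,"tz": 0.03,"claw": 2},{"ax": 0,"ay": 0,"az": 0,"tx": 0.1,"ty": 0,"tz": 0.02,"claw": 2},{"ax": 0,"ay": 0,"az": 0,"tx": 0,"ty": 0,"tz": 0,"claw": 2},{"ax": 0,"ay": 0,"az": 0,"tx": 0,"ty": 0,"tz": 0,"claw": 2},{"ax": 0,"ay": 0,"az": 0,"tx": 0,"ty": 0,"tz": 0,"claw": 2}]'

```text
clock: 48.85
ee_pos: [0.5835, -0.3101, 0.0312]
tool_rot: [-0.706, 0.707, 0.019, -0.021]
ft_force: [-8.4, -5.9, 4.6]
opening: 0.0307
```

Run:
```python
from h import *
plan(.5333,-.3203,.0315,93.3); o,p,r=state(); print('tcp bed',bed(p).round(1),'F tool',(r.T@o['ft_force']).round(1))
```

```text
t 48.85 p [ 0.5835 -0.3101  0.0312] jaw 93.26 tilt [-0.002 -1.    -0.002] F [-8.4 -5.9  4.6] open 0.0307 q [-0.68  0.35  0.01  1.23 -0.   -0.74]
shift tool now (cm) [-5.07 -0.02 -0.73]  after turn [-5.07 -0.02 -0.73]  ay total -0.001
tcp bed [[ -76.8 -125.7]] F tool [-8.7 -4.6 -5.5]
```

>>> move_arm --rows '[{"ax": 0,"ay": 0,"az": 0,"tx": 0.15,"ty": 0,"tz": 0.04,"claw": 2},{"ax": 0,"ay": 0,"az": 0,"tx": 0.15,"ty": 0,"tz": 0.04,"claw": 2},{"ax": 0,"ay": 0,"az": 0,"tx": 0.1,"ty": 0,"tz": 0.02,"claw": 2},{"ax": 0,"ay": 0,"az": 0,"tx": 0,"ty": 0,"tz": 0,"claw": 2},{"ax": 0,"ay": 0,"az": 0,"tx": 0,"ty": 0,"tz": 0,"claw": 2}]'

```text
clock: 49.48
ee_pos: [0.5842, -0.3099, 0.0312]
tool_rot: [-0.706, 0.708, 0.016, -0.023]
ft_force: [-25.6, -9.1, 12.8]
opening: 0.0305
```

Run:
```python
from h import *
plan(.5333,-.3203,.0315,93.3); o,p,r=state(); print('tcp bed',bed(p).round(1),'F tool',(r.T@o['ft_force']).round(1))
```

```text
t 49.48 p [ 0.5842 -0.3099  0.0312] jaw 93.17 tilt [-0.009 -1.    -0.002] F [-25.6  -9.1  12.8] open 0.0305 q [-0.68  0.35  0.02  1.24 -0.01 -0.74]
shift tool now (cm) [-5.14  0.02 -0.76]  after turn [-5.14  0.02 -0.75]  ay total -0.002
tcp bed [[ -76.1 -125.5]] F tool [-26.2 -12.6  -7.7]
```

>>> move_arm --rows '[{"ax": 0,"ay": 0,"az": 0,"tx": -0.2,"ty": 0,"tz": 0,"claw": 5},{"ax": 0,"ay": 0,"az": 0,"tx": -0.15,"ty": 0,"tz": 0,"claw": 5},{"ax": 0,"ay": 0,"az": 0,"tx": 0,"ty": 0,"tz": 0,"claw": 5},{"ax": 0,"ay": 0,"az": 0,"tx": 0,"ty": -2,"tz": 0,"claw": 5},{"ax": 0,"ay": 0,"az": 0,"tx": 0,"ty": -3,"tz": 0,"claw": 5}]'

```text
clock: 50.1
ee_pos: [0.5848, -0.3076, 0.082]
tool_rot: [0.707, -0.707, -0.02, 0.021]
ft_force: [0.7, 0.0, 0.2]
opening: 0.0502
```

>>> move_arm --rows '[{"ax": 0,"ay": 0,"az": 0,"tx": -2.5,"ty": 0,"tz": 0,"claw": 0},{"ax": 0,"ay": 0,"az": 0,"tx": -2,"ty": 0,"tz": 0,"claw": 0},{"ax": 0,"ay": 0,"az": 0,"tx": 0,"ty": 0,"tz": 0,"claw": 0},{"ax": 0,"ay": 0,"az": 0,"tx": 0,"ty": 0,"tz": 0,"claw": 0},{"ax": 0,"ay": 0,"az": 0,"tx": 0,"ty": 0,"tz": 0,"claw": 0}]'

```text
clock: 50.72
ee_pos: [0.5408, -0.3107, 0.0814]
tool_rot: [-0.707, 0.707, 0.021, -0.021]
ft_force: [-0.0, 0.0, -0.5]
opening: 0.0001
```

```bash
cat > wm.py <<'E'
from h import *
plan(.5333,-.3203,.026,93.3); o,p,r=state(); print('tcp bed',bed(p).round(1))
im,d,k=look('wrist','wm'); W=cloud(d,k); B=bed(W.reshape(-1,3)); z=W[...,2].ravel()
m=(z>.045)&(z<.051)&(B[:,0]<-27)&(B[:,0]>-120)&(np.abs(B[:,1]+126)<25)
print('wedge top',m.sum(),np.percentile(B[m],[0,1,99,100],axis=0).round(1).tolist())
for x in range(-95,-30,10):
    q=m&(np.abs(B[:,0]-x)<1.5)
    if q.sum()>4: print(x,np.percentile(B[q,1],[1,99]).round(1),np.median(z[q]).round(4))
E
python3 wm.py
```

```text
t 50.73 p [ 0.5408 -0.3107  0.0814] jaw 93.36 tilt [ 0. -1. -0.] F [-0.   0.  -0.5] open 0.0001 q [-0.73  0.2  -0.07  1.3   0.   -0.79]
shift tool now (cm) [-0.8   5.54 -0.92]  after turn [-0.8   5.54 -0.92]  ay total 0.001
tcp bed [[-119.5 -123.8]]
wedge top 249 [[-47.9, -128.0], [-47.5, -128.0], [-27.2, -120.5], [-27.0, -120.5]]
-45 [-126.6 -121.9] 0.0476
-35 [-127.3 -121.2] 0.0477
```

>>> move_arm --rows '[{"ax": 0,"ay": 0,"az": 0,"tx": 0,"ty": 3,"tz": -0.3,"claw": 0},{"ax": 0,"ay": 0,"az": 0,"tx": 0,"ty": 2.5,"tz": 0,"claw": 0},{"ax": 0,"ay": 0,"az": 0,"tx": 0,"ty": 0,"tz": 0,"claw": 0},{"ax": 0,"ay": 0,"az": 0,"tx": 0.5,"ty": 0,"tz": 0,"claw": 0},{"ax": 0,"ay": 0,"az": 0,"tx": 0.4,"ty": 0,"tz": 0,"claw": 0}]'

```text
clock: 51.4
ee_pos: [0.5504, -0.3138, 0.0277]
tool_rot: [-0.706, 0.707, 0.021, -0.02]
ft_force: [-0.8, -0.0, 1.0]
opening: 0.0001
```

>>> move_arm --rows '[{"ax": 0,"ay": 0,"az": 0,"tx": 0.2,"ty": 0,"tz": 0.05,"claw": 0},{"ax": 0,"ay": 0,"az": 0,"tx": 0.2,"ty": 0,"tz": 0.05,"claw": 0},{"ax": 0,"ay": 0,"az": 0,"tx": 0,"ty": 0,"tz": 0,"claw": 0},{"ax": 0,"ay": 0,"az": 0,"tx": 0,"ty": 0,"tz": 0,"claw": 0},{"ax": 0,"ay": 0,"az": 0,"tx": 0,"ty": 0,"tz": 0,"claw": 0}]'

```text
clock: 52.02
ee_pos: [0.5531, -0.312, 0.0261]
tool_rot: [-0.707, 0.707, 0.021, -0.02]
ft_force: [-0.6, 0.1, -0.3]
opening: -0.0003
```

Run:
```python
from h import *
plan(.5333,-.3203,.026,93.3); o,p,r=state(); print('tcp bed',bed(p).round(1),'F tool',(r.T@o['ft_force']).round(1))
```

```text
t 52.02 p [ 0.5531 -0.312   0.0261] jaw 93.32 tilt [ 0. -1. -0.] F [-0.6  0.1 -0.3] open -0.0003 q [-0.72  0.27 -0.09  1.21 -0.   -0.78]
shift tool now (cm) [-2.02  0.01 -0.72]  after turn [-2.02  0.01 -0.72]  ay total 0.0
tcp bed [[-107.3 -125.8]] F tool [-0.5  0.3  0.1]
```

>>> move_arm --rows '[{"ax": 0,"ay": 0,"az": 0,"tx": 0.2,"ty": 0,"tz": 0.04,"claw": 0},{"ax": 0,"ay": 0,"az": 0,"tx": 0.2,"ty": 0,"tz": 0.04,"claw": 0},{"ax": 0,"ay": 0,"az": 0,"tx": 0.1,"ty": 0,"tz": 0.03,"claw": 0},{"ax": 0,"ay": 0,"az": 0,"tx": 0,"ty": 0,"tz": 0,"claw": 0},{"ax": 0,"ay": 0,"az": 0,"tx": 0,"ty": 0,"tz": 0,"claw": 0}]'

```text
clock: 52.65
ee_pos: [0.5548, -0.3114, 0.0259]
tool_rot: [-0.706, 0.707, 0.017, -0.022]
ft_force: [-18.3, -3.2, 8.0]
opening: 0.0001
```

```bash
cat > f.py <<'E'
from h import *
o,p,r=state(); print('tcp bed',bed(p).round(1),p[2],'F tool',(r.T@o['ft_force']).round(1))
E
python3 f.py
```

```text
tcp bed [[-105.6 -125.4]] 0.02594467825430946 F tool [-18.5  -7.8  -2.2]
```

>>> move_arm --rows '[{"ax": 0,"ay": 0,"az": 0,"tx": 0.1,"ty": 0,"tz": 0.03,"claw": 0},{"ax": 0,"ay": 0,"az": 0,"tx": 0,"ty": 0,"tz": 0,"claw": 0},{"ax": 0,"ay": 0,"az": 0,"tx": 0.05,"ty": 0,"tz": 0.02,"claw": 0},{"ax": 0,"ay": 0,"az": 0,"tx": 0,"ty": 0,"tz": 0,"claw": 0},{"ax": 0,"ay": 0,"az": 0,"tx": 0,"ty": 0,"tz": 0,"claw": 0}]'

```text
clock: 53.28
ee_pos: [0.5548, -0.3114, 0.0259]
tool_rot: [-0.706, 0.707, 0.016, -0.023]
ft_force: [-26.8, -5.2, 12.6]
opening: -0.0002
```

```bash
python3 f.py
```

```text
tcp bed [[-105.5 -125.3]] 0.025920574089932136 F tool [-27.2 -12.3  -3.7]
```

>>> move_arm --rows '[{"ax": 0,"ay": 0,"az": 0,"tx": -0.6,"ty": 0,"tz": -0.15,"claw": 0},{"ax": 0,"ay": 0,"az": 0,"tx": 0,"ty": 0,"tz": 0,"claw": 0},{"ax": 0,"ay": 0,"az": 0,"tx": 0.4,"ty": 0,"tz": 0.1,"claw": 0},{"ax": 0,"ay": 0,"az": 0,"tx": 0.2,"ty": 0,"tz": 0.05,"claw": 0},{"ax": 0,"ay": 0,"az": 0,"tx": 0,"ty": 0,"tz": 0,"claw": 0}]'

```text
clock: 53.9
ee_pos: [0.5548, -0.3114, 0.0261]
tool_rot: [-0.706, 0.708, 0.016, -0.023]
ft_force: [-29.7, -5.3, 13.2]
opening: 0.0002
```

```bash
python3 f.py
```

```text
tcp bed [[-105.5 -125.3]] 0.02607750995498834 F tool [-30.1 -12.9  -3.6]
```

>>> move_arm --rows '[{"ax": 0,"ay": 0,"az": 0,"tx": -0.8,"ty": 0,"tz": 0,"claw": 0},{"ax": 0,"ay": 0,"az": 0,"tx": -1.5,"ty": 0,"tz": 0,"claw": 0},{"ax": 0,"ay": 0,"az": 0,"tx": 0,"ty": -5,"tz": 0,"claw": 0},{"ax": 0,"ay": 0,"az": 0,"tx": 0,"ty": -6,"tz": 0,"claw": 0},{"ax": 0,"ay": 0,"az": 0,"tx": 0,"ty": -6,"tz": 0,"claw": 0}]'

```text
clock: 54.52
ee_pos: [0.5369, -0.3107, 0.198]
tool_rot: [0.707, -0.707, -0.021, 0.02]
ft_force: [0.5, -1.5, 0.1]
opening: 0.0001
```

>>> move_arm --rows '[{"ax": 0,"ay": 0,"az": 0,"tx": 3,"ty": 0,"tz": 4.3,"claw": 0},{"ax": 0,"ay": 0,"az": 0,"tx": 3,"ty": 0,"tz": 4.3,"claw": 0},{"ax": 0,"ay": 0,"az": 0,"tx": 3,"ty": 0,"tz": 4.3,"claw": 0},{"ax": 0,"ay": 0,"az": 0,"tx": 3,"ty": 0,"tz": 4.3,"claw": 0},{"ax": 0,"ay": -0.175,"az": 0,"tx": 0,"ty": 0,"tz": 0,"claw": 0}]'

```text
clock: 55.15
ee_pos: [0.6482, -0.1284, 0.1959]
tool_rot: [0.702, -0.702, -0.085, 0.084]
ft_force: [-0.5, 0.3, -0.8]
opening: -0.0003
```

>>> move_arm --rows '[{"ax": 0,"ay": -0.175,"az": 0,"tx": 0,"ty": 0,"tz": 0,"claw": 0},{"ax": 0,"ay": -0.175,"az": 0,"tx": 0,"ty": 0,"tz": 0,"claw": 0},{"ax": 0,"ay": -0.175,"az": 0,"tx": 0,"ty": 0,"tz": 0,"claw": 0},{"ax": 0,"ay": -0.175,"az": 0,"tx": 0,"ty": 0,"tz": 0,"claw": 0},{"ax": 0,"ay": -0.175,"az": 0,"tx": 0,"ty": 0,"tz": 0,"claw": 0}]'

```text
clock: 55.78
ee_pos: [0.6469, -0.132, 0.1961]
tool_rot: [-0.6, 0.6, 0.374, -0.374]
ft_force: [-0.1, 0.7, -1.0]
opening: -0.0
```

>>> move_arm --rows '[{"ax": 0,"ay": -0.175,"az": 0,"tx": 0,"ty": 0,"tz": 0,"claw": 0},{"ax": 0,"ay": -0.175,"az": 0,"tx": 0,"ty": 0,"tz": 0,"claw": 0},{"ax": 0,"ay": -0.175,"az": 0,"tx": 0,"ty": 0,"tz": 0,"claw": 0},{"ax": 0,"ay": 0,"az": 0,"tx": 0,"ty": 0,"tz": 0,"claw": 0},{"ax": 0,"ay": 0,"az": 0,"tx": 0,"ty": 0,"tz": 0,"claw": 0}]'

```text
clock: 56.4
ee_pos: [0.6466, -0.1323, 0.1961]
tool_rot: [-0.485, 0.485, 0.515, -0.514]
ft_force: [-0.5, -0.3, -0.3]
opening: -0.0001
```

Run:
```python
from h import *
plan(.64,-.13,.2,183)
im,d,k=look('wrist','w16'); W=cloud(d,k); B=bed(W.reshape(-1,3)); z=W[...,2].ravel()
def box(n,lo,hi,x0,x1,y0,y1):
    m=(z>lo)&(z<hi)&(B[:,0]>x0)&(B[:,0]<x1)&(B[:,1]>y0)&(B[:,1]<y1)
    if m.sum(): print(n,m.sum(),'x',np.percentile(B[m,0],[.5,99.5]).round(1),'y',np.percentile(B[m,1],[.5,99.5]).round(1),'z',np.median(z[m]).round(4),cv2.minAreaRect(B[m].astype(np.float32)))
box('stones',.053,.06,-45,45,-130,140)
box('wedge',.0462,.051,-110,40,-160,-105.)
box('cleat',.041,.0455,-45,40,-150,-105)
box('board',.015,.021,-70,70,-170,-20)
im,d,k=look('top','t3')
for n in ['slip_brown','slip_green','coarse_stone','fine_stone','gouge','mallet']:
    for t in models.trace('top',n)[:1]: print(n,t['position'])
```

```text
t 56.4 p [ 0.6466 -0.1323  0.1961] jaw -176.62 tilt [ 0. -1. -0.] F [-0.5 -0.3 -0.3] open -0.0001 q [-0.4   0.29  0.24  1.52  0.   -2.03]
shift tool now (cm) [ 0.27 -0.39  0.64]  after turn [ 0.26 -0.39  0.64]  ay total 0.007
stones 13864 x [-21.1  27.6] y [-105.1  114.7] z 0.0561 ((3.112020492553711, 7.31195068359375), (48.09832763671875, 227.50531005859375), 0.9324594736099243)
wedge 141 x [-92.2  24. ] y [-109.9 -109. ] z 0.0471 ((-33.73221969604492, -109.41368103027344), (117.7672119140625, 0.8908593654632568), 0.11072276532649994)
cleat 145 x [-44.4  25.6] y [-110.2 -109.2] z 0.0437 ((-9.489974975585938, -109.7562026977539), (70.4806900024414, 1.0429508686065674), 0.24953754246234894)
board 4422 x [-50.8  50.4] y [-117.1  -20.2] z 0.018 ((-9.224468231201172, -68.76919555664062), (97.08496856689453, 120.74181365966797), 89.45289611816406)
slip_brown [199.3, 196.5]
slip_green [230.7, 198.7]
coarse_stone [117.8, 213.4]
fine_stone [351.3, 189.4]
gouge [280.0, 152.6]
mallet [451.6, 241.6]
```

View pics/w16.png

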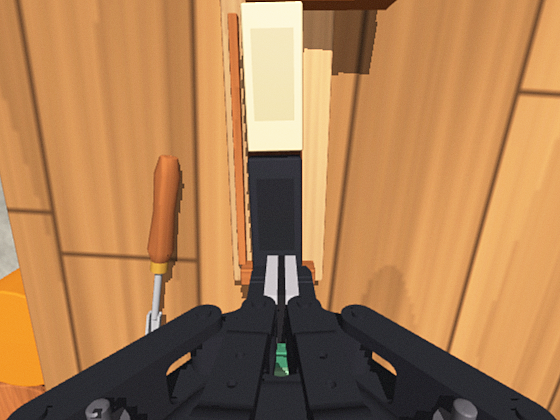

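w16.png: fine (272,75) against coarse (275,205) against the stop, gouge untouched at left. The wedge is at the very edge (330,3). One more look, shifted towards −y.

>>> move_arm --rows '[{"ax": 0,"ay": 0,"az": 0,"tx": -3,"ty": -1,"tz": 0,"claw": 0},{"ax": 0,"ay": 0,"az": 0,"tx": -3,"ty": -1,"tz": 0,"claw": 0},{"ax": 0,"ay": 0,"az": 0,"tx": -3,"ty": -1,"tz": 0,"claw": 0},{"ax": 0,"ay": 0,"az": 0,"tx": 0,"ty": 0,"tz": 0,"claw": 0},{"ax": 0,"ay": 0,"az": 0,"tx": 0,"ty": 0,"tz": 0,"claw": 0}]'

```text
clock: 57.42
ee_pos: [0.6519, -0.222, 0.2258]
tool_rot: [-0.484, 0.484, 0.515, -0.515]
ft_force: [-0.1, -0.1, -0.4]
opening: 0.0
```

Run:
```python
from h import *
im,d,k=look('wrist','w17'); W=cloud(d,k); B=bed(W.reshape(-1,3)); z=W[...,2].ravel()
def box(n,lo,hi,x0,x1,y0,y1):
    m=(z>lo)&(z<hi)&(B[:,0]>x0)&(B[:,0]<x1)&(B[:,1]>y0)&(B[:,1]<y1)
    if m.sum()>9: print(n,m.sum(),'x',np.percentile(B[m,0],[.5,99.5]).round(1),'y',np.percentile(B[m,1],[.5,99.5]).round(1),'z',np.median(z[m]).round(4),[np.round(v,1) for v in cv2.minAreaRect(B[m].astype(np.float32))])
box('fine',.053,.06,-45,45,-130,9)
box('coarse',.053,.06,-45,45,11,140)
box('wedge',.0462,.051,-110,40,-160,-109.)
for x in range(-90,30,15):
    m=(z>.0462)&(z<.051)&(abs(B[:,0]-x)<1.5)&(B[:,1]<-107)&(B[:,1]>-160)
    if m.sum()>4: print(x,np.percentile(B[m,1],[1,99]).round(1))
box('board',.015,.021,-70,70,-170,100)
im,d,k=look('top','t4'); cv2.imwrite('pics/t5.png',cv2.resize(im[130:230,150:420,::-1],None,fx=2.9,fy=2.9,interpolation=cv2.INTER_CUBIC))
```

```text
fine 5351 x [-19.9  27.9] y [-105.1    7. ] z 0.0561 [array([  3.8, -48.8]), array([ 48. , 113.8]), np.float64(1.4)]
coarse 934 x [-21.1  26.4] y [13.7 44.6] z 0.0559 [array([ 2.9, 30. ]), array([47.9, 32.3]), np.float64(1.5)]
wedge 3421 x [-93.2  24.6] y [-141.  -109.3] z 0.0479 [array([ -34.1, -125.1]), array([119.7,  31.4]), np.float64(0.3)]
-90 [-141.1 -109.8]
-75 [-141.  -109.7]
-60 [-140.9 -109.6]
-45 [-137.3 -109.6]
-30 [-133.7 -109.5]
-15 [-130.1 -109.4]
0 [-126.5 -109.3]
15 [-122.5 -109.2]
board 6953 x [-48.9  50.4] y [-154.6   94.6] z 0.0179 [array([  0.8, -27.5]), array([254.9, 100.2]), np.float64(90.0)]
```

View pics/w17.png

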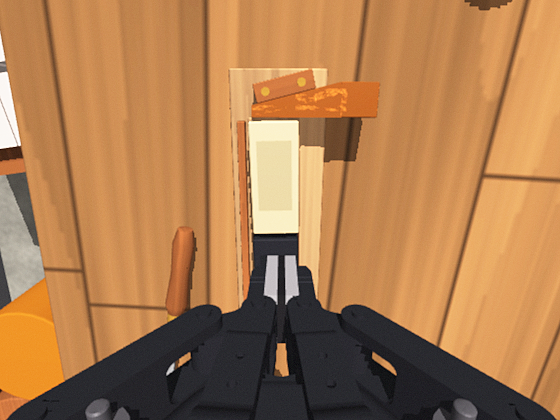

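View pics/t5.png

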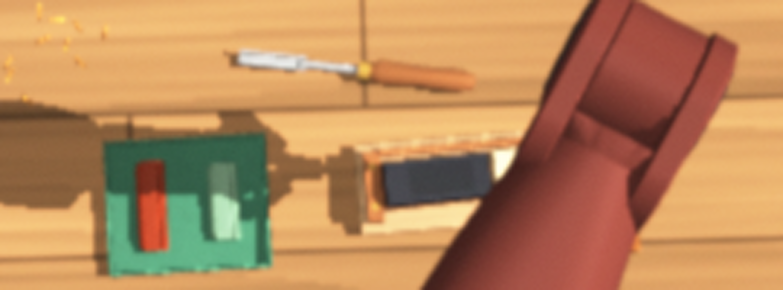

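w17.png: the wedge (315,98) is jammed between cleat (285,87) and fine stone (275,175). t5.png: both slips lie inside the tray, and the coarse stone is at the stop. Handing in.

```bash
python3 -c "
from h import *
print(env.hand_in())"
```

```text
the job is handed in; nothing more can be done
None
```

The sharpening bench is set up and handed in at about 58 s of the allowed 131 s; the hand-in gives no verdict.

- **Slips:** Both lie flat on the tray floor, side by side near tray y = ±40 mm. I set them down at low speed and checked them in the top view.
- **Stones:** The coarse stone is against the end stop and the fine stone is against it. In the bed frame, the fine stone measured about (+3.8, −48.8) mm. The coarse stone was about +3 mm off the bed's line. Both were turned about 1.4° (limit 0.12 rad, about 7°).
- **Wedge:** I drove it in the grip until it jammed, then gave it two pushes on the head end, up to about 30 N, and it did not move. Released, it lies flat with its origin at bed x ≈ −34 mm, inside the −37 mm limit, and parallel to the bed within 0.3°.
- **Bystanders:** The gouge and mallet are where they started. At the end the arm was well clear of everything.

**Disagreements between checks:**
- Between the two stone tops I measured a gap of 6.7 mm, where 6 mm means the feet are touching. That is within camera error.
- The last view put the board's centre about 0.8 mm from my bed frame, so the positions above are good to 1–2 mm.
- The arm hid part of the bed in the last top view, so the wedge and fine stone were confirmed only by the wrist camera.

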